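Put the mixed-up bead jars back on their own trays

ROBOT

A 7-joint arm with a two-finger parallel gripper is mounted at the origin on the work surface; the furniture and walls round the work are solid. World frame = base frame: x ahead of the robot, y to its left, z up, the work surface at z = 0. Lengths are in m, angles in degrees, forces in N, time in s.
With the tool pointing down it reaches from about 0.425 to 0.875 m from the base axis. Payload 4.7 kg.
Tool frame: the origin (TCP) lies at the very end of the fingers, on their centre line; the grasp point (between the pads) lies 19 mm behind it (env.grip_point_offset is the distance from the TCP to the grasp point, in m); z points along the fingers, y is the line along which they close (so a half turn about z gives the same grasp; the last joint's range is limited). The gripper opens to 87 mm and grips with 3 to 60 N. Pads are 19 mm wide; open, the fingers measure 117 mm over their backs; the gripper's body (75 mm by 190 mm) begins 51 mm behind the grasp point.
Start: joints at [-73.276, 18.392, -4.016, 83.108, 1.295, 78.541, -3.26], TCP at [0.178, 0.625, 0.194] pointing down, gripper open.
Joint ranges: [-163.93, 163.93], [-17.29, 119.83], [-79.2, 71.16], [3.27, 140.29], [-89.18, 269.18], [5.43, 117.66], [-154.24, 154.24]. Speed limits (degrees/s): [147.25, 147.25, 180, 180, 180, 180, 180].

INTERFACE

Orientations are given as [roll, pitch, yaw] about the fixed x, y, z axes, in that order (R = Rz(yaw) Ry(pitch) Rx(roll)).
In Python, from cell import env gives the robot as it stands.
- The arm moves only by the tool jog_arm, never from a script. Its argument "motion" is a list of rows, each an object of numbers: "x", "y", "z": the shift along the tool's x, y, z in cm; "ax", "ay", "az": the turn, a rotation vector about the tool's x, y, z in degrees. In form: [{"x": .., "y": .., "z": .., "ax": .., "ay": .., "az": ..}, ...]. A call has exactly 5 rows; each row shifts and turns the commanded pose from where the row before left it, along the tool's axes as they then stand; what a row does not reach is not made up. A row lasts 1/10 s, in which the tool goes at most 50 mm and 8.59 degrees, less where a joint would pass 70% of its speed; a pose out of reach is approached as far as the arm can. A call is refused whole if a number of a shift passes 5 or a number of a turn 8.59, either way. A call with a gripper value outside its range is refused whole. "claw" is the gripper command: -1 is shut, 1 is fully open, values between are in proportion, set as the call begins (left out, the last holds). The fingers move at their own pace and stop on an object; "squeeze" is the grip in N (left out, the last holds). Time passes only in rows, so rows that do not move let the fingers close, or fill a call up. It gives the time, the measured TCP pose, the force, the opening and the grip force at its end, in the units of the state.
- env.get_obs(): the state, without advancing time (a new reading comes with each control period).
- env.read_camera(name): name is "side" or "top"; returns the picture (400x640x3 uint8, red, green, blue); there is no depth.
- env.camera_params(name): a dict with "fx", "fy", "cx", "cy" (pixels), "extrinsics" (4x4, takes a point from world to camera coordinates). Camera axes: x right, y up, looking along -z (the intrinsics and any distortion apply to the point x, -y, -z); pixel columns grow to the right and rows downward; lengths in m; the calibration is good to about 2 mm. A picture is of the moment at which its call begins. camera_params takes no time and is no camera call.
- env.sign_off(): hands the job in; it is judged then, once.
The state is a dict: "time_s": time; "qpos": joint angles; "joint_velocities": joint speeds; "effort": joint torques, N m; "tool_pos": TCP position; "tool_rot": TCP orientation; "force": force on the tool from outside, world axes, zero at the start; "wrist_torque": the same for the moment, N m; "grip_width": finger opening in m; "grasp_force": force on a finger pad.
Only numpy, scipy, OpenCV 4.12 (cv2) and the standard library are available. Lean on these libraries where they do the work, as an engineer would, in place of code of your own. Each camera call takes 0.05 s, during which the arm holds its last target. There are 200 camera calls.

TASK

The three bead jars and the brass tin each stand on the wrong tray: put every one upright in the middle of the tray of its own colour (red beads on red, blue on blue, white on white, the brass tin on brass), parking things on the spare black tray on the way, which ends up empty. Set the things down, do not drop them or knock them over, and leave the dropper bottle where it stands.

Things in the scene. Friction and masses are not known exactly. Their poses are not given: they have to be found in the camera images.
- jar_red: Stoppered clear glass jar of pinkish red beads with a cork lid, round, 46 mm in diameter, 77 mm high over the cork; straight glass body to grip from about 10 to 45 mm above its underside; about 0.09 kg. Stands upright. Origin at the centre of its underside, z up.
- jar_blue: Stoppered clear glass jar of blue beads with a cork lid, round, 50 mm in diameter, 67 mm high over the cork; straight glass body to grip from about 10 to 40 mm above its underside; about 0.09 kg. Stands upright. Origin at the centre of its underside, z up.
- jar_white: Stoppered clear glass jar of cream-white beads with a cork lid, round, 42 mm in diameter, 88 mm high over the cork; straight glass body to grip from about 10 to 55 mm above its underside; about 0.09 kg. Stands upright. Origin at the centre of its underside, z up.
- tin_brass: Low round lidded tin, brown-gold (brass) all over with a small paper tag on its lid, 63 mm in diameter across the lid, 29 mm high (flat to 26 mm at the edge); the lid, from 12 to 26 mm above its underside, is 1 mm proud of the body; about 0.07 kg. Grip it across the lid. Origin at the centre of its underside, z up.
- tray_red: Round dark wooden tray (a flat disc without a rim), 88 mm in diameter, 6 mm high, fixed to the bench, with a red inlay 78 mm across flush with its top. Origin at the centre of its underside, on the bench; z up. What stands on it has its underside at z = 0.006.
- tray_blue: Round dark wooden tray (a flat disc without a rim), 88 mm in diameter, 6 mm high, fixed to the bench, with a blue inlay 78 mm across flush with its top. Origin at the centre of its underside, on the bench; z up. What stands on it has its underside at z = 0.006.
- tray_white: Round dark wooden tray (a flat disc without a rim), 88 mm in diameter, 6 mm high, fixed to the bench, with a white inlay 78 mm across flush with its top. Origin at the centre of its underside, on the bench; z up. What stands on it has its underside at z = 0.006.
- tray_brass: Round dark wooden tray (a flat disc without a rim), 88 mm in diameter, 6 mm high, fixed to the bench, with a golden yellow (brass) inlay 78 mm across flush with its top. Origin at the centre of its underside, on the bench; z up. What stands on it has its underside at z = 0.006.
- tray_black: Round dark wooden tray (a flat disc without a rim), 88 mm in diameter, 6 mm high, fixed to the bench, with a black inlay 78 mm across flush with its top; the spare one, empty at the start. Origin at the centre of its underside, on the bench; z up. What stands on it has its underside at z = 0.006.
- oil_bottle: Bystander: small amber dropper bottle with a black rubber top, about 34 mm in diameter, 102 mm high, standing loose near the trays; not to be moved. Origin at the centre of its underside, z up. (To the right of it and of all the trays a fixed desk lamp with a green shade, up to about 0.5 m high, covers about x 0.2 to 0.4, y -0.3 to -0.1: pass over it or keep to its left.)

How it is judged (in metres and radians):
At the end, for the whole second after the job is handed in: Each of the three jars and the tin stands upright (within 0.1 rad) on the tray of its own colour, its centre within 12 mm of the tray's centre and its underside on the tray's top; all are released and at rest, so the black tray is empty (horizontal distance between jar_red and tray_red below 0.012 m and z of jar_red in the frame of tray_red between 0.003 and 0.01 m and angle between each of jar_red, jar_blue, jar_white, tin_brass's own z axis and vertical below 0.1 rad and linear speed of each of jar_red, jar_blue, jar_white, tin_brass below 0.02 m/s and contact force between each of jar_red, jar_blue, jar_white, tin_brass and the fingers below 0.1 N and horizontal distance between jar_blue and tray_blue below 0.012 m and z of jar_blue in the frame of tray_blue between 0.003 and 0.01 m and horizontal distance between jar_white and tray_white below 0.012 m and z of jar_white in the frame of tray_white between 0.003 and 0.01 m and horizontal distance between tin_brass and tray_brass below 0.012 m and z of tin_brass in the frame of tray_brass between 0.003 and 0.01 m); the robot touches nothing.
It fails at once if a jar or the tin is knocked over or tipped by more than about 45 degrees (angle between any of jar_red, jar_blue, jar_white, tin_brass's own z axis and vertical above 0.8 rad).
It fails at once if a jar or the tin is dropped (moves faster than 0.7 m/s, a fall of 25 mm, with no finger on it) ((linear speed of jar_red above 0.7 m/s and contact force between jar_red and the fingers below 0.01 N) or (linear speed of jar_blue above 0.7 m/s and contact force between jar_blue and the fingers below 0.01 N) or (linear speed of jar_white above 0.7 m/s and contact force between jar_white and the fingers below 0.01 N) or (linear speed of tin_brass above 0.7 m/s and contact force between tin_brass and the fingers below 0.01 N)).
It fails at once if the dropper bottle is moved by more than 20 mm or tipped (distance of oil_bottle from where it was at the start of the episode above 0.02 m or angle between oil_bottle's own z axis and vertical above 0.4 rad).
It also fails if it takes over 131 s, if anything falls off the work surface, if the arm or the gripper's body presses on something with over 40 N, if the wrist force passes 120 N, or if a joint passes its speed limit or range.

## Working session

There is one attempt and no reset: what is moved stays moved. The work goes in short steps, Python scripts to look and compute and a tool call to move; the robot and the scene stay as the last step left them, time stands still between calls to the robot, and variables do not carry over. Pictures are saved under pics/ and viewed, at most 14 in all, crops included, and the job is handed in when it is done.

Besides the shell and the picture viewer there is one more tool, called after "Call:" by a JSON object that holds its "method" and its "body", one argument or row to a line. jog_arm: Moves the arm, as the interface text tells. Its arguments: {"type":"object","properties":{"motion":{"type":"array"},"claw":{"type":"number"},"squeeze":{"type":"number"}},"required":["motion"]}

```bash
mkdir -p pics; cat > h.py <<'E'
import numpy as np, cv2
from cell import env
def snap(n,f):
    im=env.read_camera(n); cv2.imwrite('pics/'+f,cv2.cvtColor(im,cv2.COLOR_RGB2BGR)); return im
def ray(n,u,v,z):
    p=env.camera_params(n); E=np.array(p['extrinsics']); R=E[:3,:3]; c=-R.T@E[:3,3]
    d=R.T@np.array([(u-p['cx'])/p['fx'],-(v-p['cy'])/p['fy'],-1]); return c+d*(z-c[2])/d[2]
def proj(n,P):
    p=env.camera_params(n); E=np.array(p['extrinsics']); q=E[:3,:3]@np.array(P)+E[:3,3]
    return p['cx']+p['fx']*q[0]/-q[2], p['cy']-p['fy']*q[1]/-q[2]
E
python3 - <<'E'
from h import *
for n in('top','side'):
    snap(n,n+'0.png'); p=env.camera_params(n); E=np.array(p['extrinsics']); print(p.keys(),p['fx'],p['cx'],p['cy'],-E[:3,:3].T@E[:3,3],E[:3,:3].round(2).tolist())
print(env.get_obs())
E
```

```text
dict_keys(['fx', 'fy', 'cx', 'cy', 'extrinsics']) 416.9218372663349 322.3397792880964 202.1788239473024 [0.33352713 0.1920083  0.88349575] [[0.02, -1.0, 0.02], [0.99, 0.03, 0.12], [-0.12, 0.02, 0.99]]
dict_keys(['fx', 'fy', 'cx', 'cy', 'extrinsics']) 484.1833089161483 321.41559666237515 200.38671200122795 [0.49241858 0.58779673 0.79535315] [[-0.99, 0.11, -0.01], [-0.1, -0.86, 0.49], [0.04, 0.49, 0.87]]
{'time_s': 0.1, 'qpos': array([-73.27451007,  18.43329689,  -4.01554943,  83.16795123,
         1.29422715,  78.54142997,  -3.26071465]), 'joint_velocities': array([ 0.06671069, -0.14436899, -0.1089764 , -0.12485711, -0.00847815,
       -0.0078423 , -0.05449096]), 'effort': array([-5.56175837e-04, -4.92569304e+01, -4.05974854e-01, -3.13399279e+01,
       -6.41249889e-02,  3.95427074e-02,  6.79704817e-05]), 'tool_pos': array([0.17816085, 0.62453763, 0.19308777]), 'tool_rot': array([-1.79902512e+02,  4.75712816e-03,  1.64083258e+02]), 'force': array([ 0.04691457, -0.46066049, -1.12354495]), 'wrist_torque': array([ 0.00017289, -0.00873095,  0.03731868]), 'grasp_force': 0.0, 'grip_width': 0.08695046718162955}
```

View pics/top0.png

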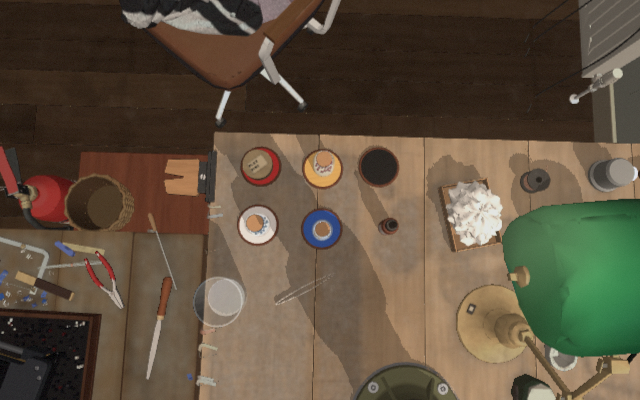

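View pics/side0.png

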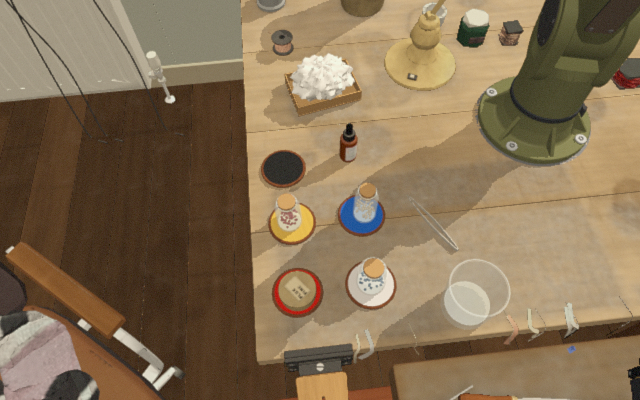

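Tin stands on red, red jar on brass, blue jar on white, white jar on blue; black (380,167 in top) is empty, bottle at (390,226). Now measuring the trays and jars.

```bash
cat > m.py <<'E'
from h import *
import sys
def trays(im,n):
    # tray discs: fit ellipse to dark-wood-and-inlay contour via inlay colour masks
    hsv=cv2.cvtColor(im,cv2.COLOR_RGB2HSV)
    M={'blue':cv2.inRange(hsv,(108,150,60),(125,255,255)),
       'brass':cv2.inRange(hsv,(17,150,150),(26,255,255)),
       'red':cv2.inRange(hsv,(175,170,90),(180,255,255))|cv2.inRange(hsv,(0,190,110),(5,255,255)),
       'white':cv2.inRange(hsv,(0,0,165),(180,60,255)),
       'black':cv2.inRange(hsv,(0,0,0),(180,255,32))}
    box=dict(top=(225,140,410,260),side=(255,140,410,325))[n]
    for k,m in M.items():
        w=np.zeros_like(m); a=box; w[a[1]:a[3],a[0]:a[2]]=m[a[1]:a[3],a[0]:a[2]]
        w=cv2.morphologyEx(w,cv2.MORPH_CLOSE,np.ones((3,3)))
        nn,l,s,c=cv2.connectedComponentsWithStats(w)
        i=1+np.argmax(s[1:,4]); pts=cv2.findContours((l==i).astype(np.uint8),0,1)[0][0]
        e=cv2.fitEllipse(cv2.convexHull(pts)); P=ray(n,*e[0],.006)
        print(n,k,np.round(e[0],1),np.round(e[1],1),'area',s[i,4],P[:2].round(4))
if __name__=='__main__':
    for n in('top','side'):
        im=cv2.cvtColor(cv2.imread(f'pics/{n}0.png'),cv2.COLOR_BGR2RGB); trays(im,n)
        a=dict(top=(230,140,420,250),side=(255,120,415,325))[n]
        c=cv2.imread(f'pics/{n}0.png')[a[1]:a[3],a[0]:a[2]]; f=dict(top=4,side=2.9)[n]
        cv2.imwrite(f'pics/{n}0c.png',cv2.resize(c,None,fx=f,fy=f,interpolation=2))
E
python3 m.py
```

```text
top blue [321.2 228.2] [35.  35.4] area 588 [0.3845 0.1795]Traceback (most recent call last):
  File "m.py", line 21, in <module>
    im=cv2.cvtColor(cv2.imread(f'pics/{n}0.png'),cv2.COLOR_BGR2RGB); trays(im,n)
                                                                     ~~~~~^^^^^^
  File "m.py", line 17, in trays
    e=cv2.fitEllipse(cv2.convexHull(pts)); P=ray(n,*e[0],.006)
cv2.error: OpenCV(4.12.0) /io/opencv/modules/imgproc/src/shapedescr.cpp:361: error: (-201:Incorrect size of input array) There should be at least 5 points to fit the ellipse in function 'fitEllipseNoDirect'
```

```bash
python3 - <<'E'
from h import *
for n,pts in dict(top=dict(brass=[(310,178),(323,183)],red=[(261,181),(275,175)],white=[(245,235),(258,240)],black=(370,167),corkR=(322,160),corkW=(321,230),corkB=(254,222),tin=[(265,155)],wood=(350,200)),side=dict(brass=[(275,225),(291,235)],red=[(280,302),(315,300)],white=[(357,295),(372,302)],black=(290,168),corkR=(286,202),corkW=(366,189),corkB=(373,266),tin=[(292,280)],wood=(320,250))).items():
    h=cv2.cvtColor(cv2.imread(f'pics/{n}0.png'),cv2.COLOR_BGR2HSV)
    for k,p in pts.items():
        print(n,k,[h[y,x].tolist() for x,y in np.reshape(p,(-1,2))])
for n in('top','side'):
    a=dict(top=(230,140,420,250),side=(255,120,415,325))[n]
    c=cv2.imread(f'pics/{n}0.png')[a[1]:a[3],a[0]:a[2]]; f=dict(top=4,side=2.9)[n]
    cv2.imwrite(f'pics/{n}0c.png',cv2.resize(c,None,fx=f,fy=f,interpolation=2))
E
```

```text
top brass [[17, 151, 211], [17, 146, 216]]
top red [[1, 197, 153], [1, 183, 146]]
top white [[16, 26, 228], [16, 26, 228]]
top black [[11, 50, 41]]
top corkR [[14, 125, 184]]
top corkW [[13, 126, 140]]
top corkB [[13, 126, 190]]
top tin [[17, 98, 133]]
top wood [[15, 74, 142]]
side brass [[21, 172, 196], [21, 160, 231]]
side red [[2, 231, 184], [1, 217, 183]]
side white [[16, 32, 197], [18, 29, 234]]
side black [[26, 36, 50]]
side corkR [[17, 129, 214]]
side corkW [[16, 136, 178]]
side corkB [[17, 129, 215]]
side tin [[21, 83, 197]]
side wood [[17, 91, 138]]
```

View pics/top0c.png

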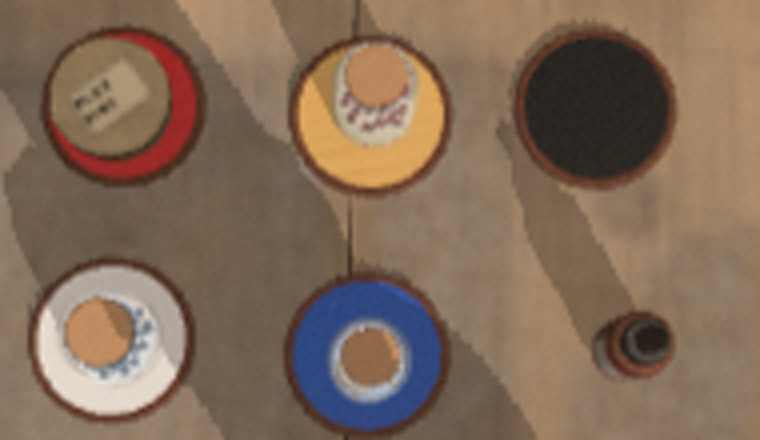

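View pics/side0c.png

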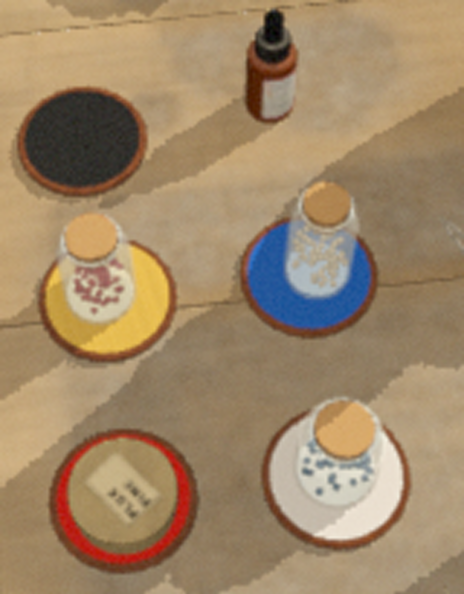

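The crops show trays and corks clearly, everything standing upright; the tin is off its tray's centre, toward upper left in the top view. Masks now, with boxes per object.

```bash
cat > m.py <<'E'
from h import *
C=dict(red=((0,170,90),(6,255,255)),brass=((15,138,100),(24,255,255)),blue=((105,120,50),(125,255,255)),
  white=((0,0,120),(180,45,255)),black=((0,0,0),(180,255,62)),cork=((8,105,95),(20,150,255)),tin=((14,70,80),(26,118,225)))
TR={'top':dict(red=(242,146,282,187),brass=(302,148,343,189),blue=(301,208,343,250),white=(237,204,279,246),black=(359,147,400,187)),
 'side':dict(red=(270,266,324,318),brass=(268,198,317,245),blue=(338,194,387,237),white=(345,256,398,310),black=(260,149,306,188))}
def blob(n,im,key,box,hull=True):
    h=cv2.cvtColor(im,cv2.COLOR_RGB2HSV); a=box
    m=cv2.inRange(h[a[1]:a[3],a[0]:a[2]],*C[key])
    if not m.any(): return None
    nn,l,s,c=cv2.connectedComponentsWithStats(m); i=1+np.argmax(s[1:,4])
    p=cv2.findContours((l==i).astype(np.uint8),0,1)[0]; p=max(p,key=len)
    if len(p)<5: return None
    e=cv2.fitEllipse(cv2.convexHull(p)); return np.array(e[0])+a[:2],e[1],s[i,4]
def show(n,im,name,key,box,z):
    b=blob(n,im,key,box)
    print(n,name,*( ['none'] if b is None else [b[0].round(1),np.round(b[1],1),b[2],ray(n,*b[0],z)[:2].round(4)]))
E
python3 - <<'E'
from m import *
CK={'top':dict(red=(314,148,334,168),blue=(244,212,266,234),white=(313,220,333,240)),'side':dict(red=(276,192,297,212),blue=(362,255,386,280),white=(357,181,378,199))}
H=dict(red=.083,blue=.073,white=.094)
for n in TR:
    im=cv2.cvtColor(cv2.imread(f'pics/{n}0.png'),cv2.COLOR_BGR2RGB)
    for k,b in TR[n].items(): show(n,im,'tray '+k,k,b,.006)
    for k,b in CK[n].items(): show(n,im,'jar '+k,'cork',b,H[k])
    show(n,im,'tin','tin',dict(top=(242,147,274,181),side=(277,268,318,312))[n],.032)
# hand-read from crops (4x / 2.9x): outer rims and lid
T=lambda x,y:(230+x/4-.4,140+y/4-.4); S=lambda x,y:(255+x/2.9-.3,120+y/2.9-.3)
for k,a,b,z in [('red',(123,106),(124,499),.006),('brass',(370,115),(109,298),.006),('blue',(366,353),(309,276),.006),('white',(111,340),(336,473),.006),('black',(596,107),(83,139),.006),('tin',(110,97),(123,492),.032),('cR',(377,75),(92,236),.083),('cB',(99,332),(344,429),.073),('cW',(369,356),(327,204),.094),('bottle',(648,338),(274,18),.108)]:
    print(k,ray('top',*T(*a),z)[:2].round(4),ray('side',*S(*b),z)[:2].round(4))
E
```

```text
top tray red [260.4 166. ] [35.9 36.8] 302 [0.5141 0.3128]
top tray brass [322.2 168.4] [35.7 36.4] 531 [0.5126 0.1807]
top tray blue [321.3 228.4] [36.  36.2] 670 [0.3842 0.1794]
top tray white [257.4 224.7] [36.3 36.7] 805 [0.3885 0.3138]
top tray black [378.5 166.5] [34.7 35.4] 974 [0.5202 0.0598]
top jar red [323.8 158.6] [14.9 15.2] 183 [0.5164 0.1791]
top jar blue [254.4 222.5] [15.9 15.9] 210 [0.3883 0.3104]
top jar white [322.1 228.6] [13.2 13.4] 146 [0.3787 0.179 ]
top tin [255.  161.9] [28.5 36.6] 742 [0.517  0.3208]
side tray red [297.  291.7] [44.5 46.6] 403 [0.5141 0.3153]
side tray brass [291.6 222.1] [38.9 43.5] 708 [0.5125 0.1826]
side tray blue [361.1 214.2] [36.7 41.8] 674 [0.384  0.1814]
side tray white [370.8 282.6] [44.6 46.6] 1274 [0.3875 0.3138]
side tray black [282.7 167.5] [31.8 38.2] 966 [0.5201 0.0616]
side jar red [285.9 201.3] [16.8 17.7] 238 [0.517  0.1818]
side jar blue [373.3 267.7] [19.5 20. ] 315 [0.3886 0.3131]
side jar white [367.3 189.7] [15.6 16.2] 205 [0.3788 0.1819]
side tin [297. 290.] [36.9 38.3] 1090 [0.5131 0.3214]
red [0.5138 0.3129] [0.5133 0.3155]
brass [0.5127 0.1809] [0.5113 0.1835]
blue [0.3853 0.1798] [0.384  0.1829]
white [0.3886 0.3139] [0.388  0.3142]
black [0.5205 0.0597] [0.5189 0.0621]
tin [0.513  0.3163] [0.5128 0.3203]
cR [0.517  0.1789] [0.516  0.1814]
cB [0.3881 0.3105] [0.3885 0.313 ]
cW [0.3787 0.1796] [0.3786 0.1826]
bottle [0.3897 0.0498] [0.3922 0.0554]
```

Call:
{"method": "jog_arm", "body": {
  "motion": [
    {"az": 7.94},
    {"az": 7.94},
    {"az": 7.94},
    {"az": 7.94},
    {"az": 7.94}
  ],
  "claw": 1
}}

```text
$.motion[0]: bad value
```

Call:
{"method": "jog_arm", "body": {
  "motion": [
    {"az": 7.94},
    {"az": 7.94},
    {"az": 7.94},
    {"az": 7.94},
    {"az": 7.94}
  ]
}}

```text
$.motion[0]: bad value
```

Call:
{"method": "jog_arm", "body": {
  "motion": [
    {"az": 7.94},
    {"az": 7.94},
    {"az": 7.94},
    {"az": 7.94},
    {"az": 7.94}
  ]
}}

```text
$.motion[0]: bad value
```

```bash
cat > g.py <<'E'
import sys
from h import *
from scipy.spatial.transform import Rotation as Ro
# usage: g.py x y z [x y z ...]  -> cm shift in tool axes from the current pose, leg by leg
o=env.get_obs(); p=np.array(o['tool_pos']); R=Ro.from_euler('xyz',o['tool_rot'],degrees=True)
T=Ro.from_euler('xyz',[180,0,45],degrees=True)
print('t',round(o['time_s'],2),p.round(4),np.round(o['tool_rot'],2),'q',np.round(o['qpos'],0),'w',round(o['grip_width'],4),'turn',(R.inv()*T).as_rotvec(degrees=True).round(2))
for a in np.reshape([float(v) for v in sys.argv[1:]],(-1,3)):
    print('->',a,'cm',(T.inv().apply(a-p)*100).round(2)); p=a
E
python3 g.py .5166 .1804 .13 .5166 .1804 .022
```

```text
t 0.1 [0.1782 0.6245 0.1931] [-179.9     0.    164.08] q [-73.  18.  -4.  83.   1.  79.  -3.] w 0.087 turn [-5.0000e-02  1.0000e-01  1.1908e+02]
-> [0.5166 0.1804 0.13  ] cm [-7.47 55.34  6.31]
-> [0.5166 0.1804 0.022 ] cm [-0.  -0.  10.8]
```

Call:
{"method": "jog_arm", "body": {
  "motion": [
    {"x": 0, "y": 0, "z": 0, "ax": 0, "ay": 0, "az": 7.94},
    {"x": 0, "y": 0, "z": 0, "ax": 0, "ay": 0, "az": 7.94},
    {"x": 0, "y": 0, "z": 0, "ax": 0, "ay": 0, "az": 7.94},
    {"x": 0, "y": 0, "z": 0, "ax": 0, "ay": 0, "az": 7.94},
    {"x": 0, "y": 0, "z": 0, "ax": 0, "ay": 0, "az": 7.94}
  ],
  "claw": 1
}}

```text
time_s: 0.6
tool_pos: [0.1782, 0.6247, 0.1934]
tool_rot: [-180.0, 0.0, 124.1]
force: [0.3, 0.2, 0.3]
grip_width: 0.087
grasp_force: 0.0
```

Call:
{"method": "jog_arm", "body": {
  "motion": [
    {"x": 0, "y": 0, "z": 0, "ax": 0, "ay": 0, "az": 7.94},
    {"x": 0, "y": 0, "z": 0, "ax": 0, "ay": 0, "az": 7.94},
    {"x": 0, "y": 0, "z": 0, "ax": 0, "ay": 0, "az": 7.94},
    {"x": 0, "y": 0, "z": 0, "ax": 0, "ay": 0, "az": 7.94},
    {"x": 0, "y": 0, "z": 0, "ax": 0, "ay": 0, "az": 7.94}
  ]
}}

```text
time_s: 1.1
tool_pos: [0.1782, 0.6247, 0.1934]
tool_rot: [-180.0, 0.1, 84.4]
force: [0.3, -0.9, -1.0]
grip_width: 0.0865
grasp_force: 0.0
```

Call:
{"method": "jog_arm", "body": {
  "motion": [
    {"x": 0, "y": 0, "z": 0, "ax": 0, "ay": 0, "az": 7.94},
    {"x": 0, "y": 0, "z": 0, "ax": 0, "ay": 0, "az": 7.94},
    {"x": 0, "y": 0, "z": 0, "ax": 0, "ay": 0, "az": 7.94},
    {"x": 0, "y": 0, "z": 0, "ax": 0, "ay": 0, "az": 7.94},
    {"x": 0, "y": 0, "z": 0, "ax": 0, "ay": 0, "az": 7.94}
  ]
}}

```text
time_s: 1.6
tool_pos: [0.1782, 0.6247, 0.1934]
tool_rot: [180.0, 0.1, 44.7]
force: [-0.0, 0.1, 0.1]
grip_width: 0.087
grasp_force: 0.0
```

```bash
python3 g.py .5166 .1804 .15 .5166 .1804 .022
```

```text
t 1.6 [0.1782 0.6247 0.1934] [1.7996e+02 5.0000e-02 4.4660e+01] q [ -85.   18.   11.   84.   -4.   78. -119.] w 0.087 turn [ 0.04  0.05 -0.34]
-> [0.5166 0.1804 0.15  ] cm [-7.49 55.35  4.34]
-> [0.5166 0.1804 0.022 ] cm [-0.  -0.  12.8]
```

Call:
{"method": "jog_arm", "body": {
  "motion": [
    {"x": -0.5, "y": 3.69, "z": 0, "ax": 0, "ay": 0, "az": -0.34},
    {"x": -0.5, "y": 3.69, "z": 0, "ax": 0, "ay": 0, "az": 0},
    {"x": -0.5, "y": 3.69, "z": 0, "ax": 0, "ay": 0, "az": 0},
    {"x": -0.5, "y": 3.69, "z": 0, "ax": 0, "ay": 0, "az": 0},
    {"x": -0.5, "y": 3.69, "z": 0, "ax": 0, "ay": 0, "az": 0}
  ]
}}

```text
time_s: 2.1
tool_pos: [0.2923, 0.4759, 0.1936]
tool_rot: [180.0, 0.0, 45.3]
force: [-0.1, 1.4, -0.4]
grip_width: 0.0872
grasp_force: 0.0
```

Call:
{"method": "jog_arm", "body": {
  "motion": [
    {"x": -0.5, "y": 3.69, "z": 0, "ax": 0, "ay": 0, "az": 0},
    {"x": -0.5, "y": 3.69, "z": 0, "ax": 0, "ay": 0, "az": 0},
    {"x": -0.5, "y": 3.69, "z": 0, "ax": 0, "ay": 0, "az": 0},
    {"x": -0.5, "y": 3.69, "z": 0, "ax": 0, "ay": 0, "az": 0},
    {"x": -0.5, "y": 3.69, "z": 0, "ax": 0, "ay": 0, "az": 0}
  ]
}}

```text
time_s: 2.6
tool_pos: [0.4059, 0.3284, 0.1938]
tool_rot: [-180.0, 0.0, 45.3]
force: [-0.0, 0.6, -0.2]
grip_width: 0.0873
grasp_force: 0.0
```

Call:
{"method": "jog_arm", "body": {
  "motion": [
    {"x": -0.5, "y": 3.69, "z": 0.8, "ax": 0, "ay": 0, "az": 0},
    {"x": -0.5, "y": 3.69, "z": 0.8, "ax": 0, "ay": 0, "az": 0},
    {"x": -0.5, "y": 3.69, "z": 0.8, "ax": 0, "ay": 0, "az": 0},
    {"x": -0.5, "y": 3.69, "z": 0.8, "ax": 0, "ay": 0, "az": 0},
    {"x": -0.5, "y": 3.69, "z": 0.8, "ax": 0, "ay": 0, "az": 0}
  ]
}}

```text
time_s: 3.1
tool_pos: [0.5194, 0.1812, 0.1536]
tool_rot: [-180.0, 0.0, 45.3]
force: [-0.4, -0.1, -0.3]
grip_width: 0.0869
grasp_force: 0.0
```

Call:
{"method": "jog_arm", "body": {
  "motion": [
    {"x": 0, "y": 0, "z": 0, "ax": 0, "ay": 0, "az": 0},
    {"x": 0, "y": 0, "z": 0, "ax": 0, "ay": 0, "az": 0},
    {"x": 0, "y": 0, "z": 0, "ax": 0, "ay": 0, "az": 0},
    {"x": 0, "y": 0, "z": 0, "ax": 0, "ay": 0, "az": 0},
    {"x": 0, "y": 0, "z": 0, "ax": 0, "ay": 0, "az": 0}
  ]
}}

```text
time_s: 3.6
tool_pos: [0.5185, 0.1838, 0.1542]
tool_rot: [-180.0, -0.0, 45.5]
force: [-1.3, 0.7, 0.4]
grip_width: 0.087
grasp_force: 0.0
```

```bash
python3 g.py .5166 .1804 .022; python3 - <<'E'
from h import *
a=snap('top','top1.png'); b=snap('side','side1.png')
cv2.imwrite('pics/c1.png',cv2.cvtColor(np.hstack([a[100:300,180:460],b[100:300,220:440]]),cv2.COLOR_RGB2BGR))
E
```

```text
t 3.6 [0.5185 0.1838 0.1542] [-1.7998e+02 -3.0000e-02  4.5450e+01] q [-54.   8.  34. 102.  -5.  72. -62.] w 0.087 turn [-0.02 -0.03  0.45]
-> [0.5166 0.1804 0.022 ] cm [-0.37  0.1  13.22]
```

View pics/c1.png

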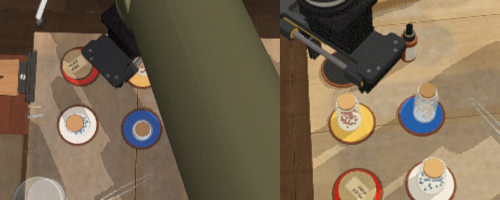

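Call:
{"method": "jog_arm", "body": {
  "motion": [
    {"x": -0.37, "y": 0.1, "z": 1.8, "ax": 0, "ay": 0, "az": 0.4},
    {"x": 0, "y": 0, "z": 2.4, "ax": 0, "ay": 0, "az": 0},
    {"x": 0, "y": 0, "z": 2, "ax": 0, "ay": 0, "az": 0},
    {"x": 0, "y": 0, "z": 1, "ax": 0, "ay": 0, "az": 0},
    {"x": 0, "y": 0, "z": 0, "ax": 0, "ay": 0, "az": 0}
  ]
}}

```text
time_s: 4.2
tool_pos: [0.516, 0.1789, 0.0809]
tool_rot: [-180.0, 0.1, 44.9]
force: [-0.1, 0.8, 0.5]
grip_width: 0.0871
grasp_force: 0.0
```

```bash
python3 g.py .5166 .1804 .022; python3 - <<'E'
from h import *
b=snap('side','side2.png')
cv2.imwrite('pics/c2.png',cv2.cvtColor(cv2.resize(b[100:320,230:430],None,fx=2.5,fy=2.5),cv2.COLOR_RGB2BGR))
print(proj('side',env.get_obs()['tool_pos']))
E
```

```text
t 4.2 [0.516  0.1789 0.0809] [-1.7996e+02  1.4000e-01  4.4950e+01] q [-52.  12.  34. 107.  -7.  63. -61.] w 0.0871 turn [-0.04  0.14 -0.05]
-> [0.5166 0.1804 0.022 ] cm [ 0.15 -0.06  5.89]
(np.float64(285.82167424192005), np.float64(200.2945545540092))
```

View pics/c2.png

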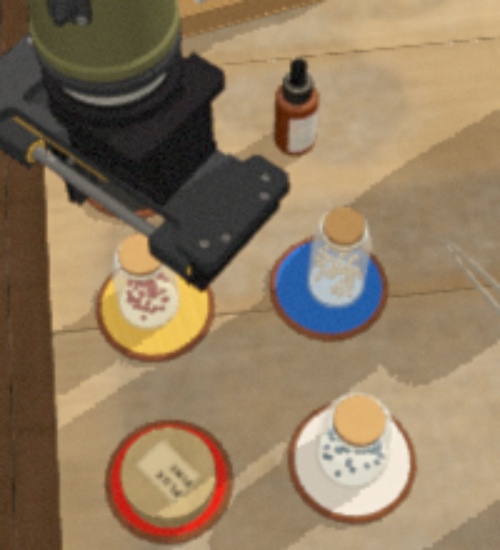

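The fingers straddle the red jar's cork (about (286,201) in the full image); continuing down.

Call:
{"method": "jog_arm", "body": {
  "motion": [
    {"x": 0.15, "y": 0, "z": 1.5, "ax": 0, "ay": 0, "az": 0},
    {"x": 0, "y": 0, "z": 1.5, "ax": 0, "ay": 0, "az": 0},
    {"x": 0, "y": 0, "z": 1.5, "ax": 0, "ay": 0, "az": 0},
    {"x": 0, "y": 0, "z": 1.2, "ax": 0, "ay": 0, "az": 0},
    {"x": 0, "y": 0, "z": 0.1, "ax": 0, "ay": 0, "az": 0}
  ]
}}

```text
time_s: 4.75
tool_pos: [0.5164, 0.1794, 0.0217]
tool_rot: [-179.9, 0.2, 44.9]
force: [0.5, 0.4, -0.5]
grip_width: 0.087
grasp_force: 0.0
```

Call:
{"method": "jog_arm", "body": {
  "motion": [
    {"x": 0, "y": 0, "z": 0, "ax": 0, "ay": 0, "az": 0},
    {"x": 0, "y": 0, "z": 0, "ax": 0, "ay": 0, "az": 0},
    {"x": 0, "y": 0, "z": 0, "ax": 0, "ay": 0, "az": 0},
    {"x": 0, "y": 0, "z": 0, "ax": 0, "ay": 0, "az": 0},
    {"x": 0, "y": 0, "z": 0, "ax": 0, "ay": 0, "az": 0}
  ],
  "claw": -1,
  "squeeze": 12
}}

```text
time_s: 5.25
tool_pos: [0.5184, 0.1804, 0.0245]
tool_rot: [180.0, -0.0, 44.9]
force: [-0.6, -0.1, -0.8]
grip_width: 0.0551
grasp_force: 0.0
```

Call:
{"method": "jog_arm", "body": {
  "motion": [
    {"x": 0, "y": 0, "z": 0, "ax": 0, "ay": 0, "az": 0},
    {"x": 0, "y": 0, "z": 0, "ax": 0, "ay": 0, "az": 0},
    {"x": 0, "y": 0, "z": 0, "ax": 0, "ay": 0, "az": 0},
    {"x": 0, "y": 0, "z": 0, "ax": 0, "ay": 0, "az": 0},
    {"x": 0, "y": 0, "z": 0, "ax": 0, "ay": 0, "az": 0}
  ]
}}

```text
time_s: 5.75
tool_pos: [0.5182, 0.1803, 0.0242]
tool_rot: [-180.0, -0.0, 44.9]
force: [-1.3, 0.3, 2.7]
grip_width: 0.0446
grasp_force: 12.0
```

Call:
{"method": "jog_arm", "body": {
  "motion": [
    {"x": 0, "y": 0, "z": -0.8, "ax": 0, "ay": 0, "az": 0},
    {"x": 0, "y": 0, "z": -1.6, "ax": 0, "ay": 0, "az": 0},
    {"x": -0.4, "y": 0.5, "z": -1.6, "ax": 0, "ay": 0, "az": 0},
    {"x": -1.4, "y": 1.4, "z": 0, "ax": 0, "ay": 0, "az": 0},
    {"x": -1.9, "y": 2, "z": 0, "ax": 0, "ay": 0, "az": 0}
  ]
}}

```text
time_s: 6.25
tool_pos: [0.5198, 0.1275, 0.0649]
tool_rot: [180.0, -0.1, 45.1]
force: [0.4, -1.3, -1.1]
grip_width: 0.0445
grasp_force: 12.0
```

Call:
{"method": "jog_arm", "body": {
  "motion": [
    {"x": -1.9, "y": 2, "z": 0, "ax": 0, "ay": 0, "az": 0},
    {"x": -1.4, "y": 1.5, "z": 0, "ax": 0, "ay": 0, "az": 0},
    {"x": -0.8, "y": 0.8, "z": 0, "ax": 0, "ay": 0, "az": 0},
    {"x": -0.4, "y": 0.43, "z": 0, "ax": 0, "ay": 0, "az": 0},
    {"x": 0, "y": 0, "z": 0.8, "ax": 0, "ay": 0, "az": 0}
  ]
}}

```text
time_s: 6.75
tool_pos: [0.5221, 0.0613, 0.0568]
tool_rot: [179.9, -0.1, 44.9]
force: [-0.2, 0.1, -0.8]
grip_width: 0.0445
grasp_force: 12.0
```

Call:
{"method": "jog_arm", "body": {
  "motion": [
    {"x": 0, "y": 0, "z": 0.8, "ax": 0, "ay": 0, "az": 0},
    {"x": 0, "y": 0, "z": 0, "ax": 0, "ay": 0, "az": 0},
    {"x": 0, "y": 0, "z": 0, "ax": 0, "ay": 0, "az": 0},
    {"x": 0, "y": 0, "z": 0, "ax": 0, "ay": 0, "az": 0},
    {"x": 0, "y": 0, "z": 0, "ax": 0, "ay": 0, "az": 0}
  ]
}}

```text
time_s: 7.25
tool_pos: [0.5213, 0.0615, 0.0483]
tool_rot: [180.0, -0.0, 45.0]
force: [-0.5, 0.3, -0.8]
grip_width: 0.0444
grasp_force: 12.0
```

```bash
python3 g.py .521 .0615 .0242; python3 - <<'E'
from h import *
b=snap('side','side3.png')
cv2.imwrite('pics/c3.png',cv2.cvtColor(cv2.resize(b[100:320,230:430],None,fx=2.5,fy=2.5),cv2.COLOR_RGB2BGR))
E
```

```text
t 7.25 [0.5213 0.0615 0.0483] [ 1.7999e+02 -3.0000e-02  4.4950e+01] q [-44.  12.  38. 112.  -9.  59. -47.] w 0.0444 turn [ 0.01 -0.03 -0.05]
-> [0.521  0.0615 0.0242] cm [-0.02 -0.02  2.41]
```

View pics/c3.png

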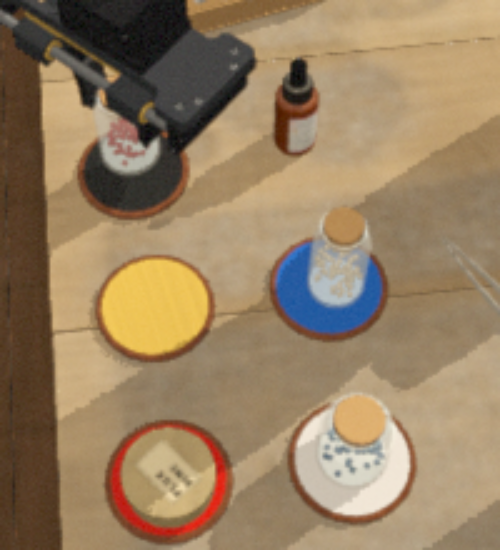

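Red jar hangs upright over the black tray. Lowering, releasing.

Call:
{"method": "jog_arm", "body": {
  "motion": [
    {"x": 0, "y": 0, "z": 0.8, "ax": 0, "ay": 0, "az": 0},
    {"x": 0, "y": 0, "z": 0.8, "ax": 0, "ay": 0, "az": 0},
    {"x": 0, "y": 0, "z": 0.5, "ax": 0, "ay": 0, "az": 0},
    {"x": 0, "y": 0, "z": 0.35, "ax": 0, "ay": 0, "az": 0},
    {"x": 0, "y": 0, "z": 0, "ax": 0, "ay": 0, "az": 0}
  ]
}}

```text
time_s: 7.8
tool_pos: [0.5209, 0.0611, 0.0236]
tool_rot: [-180.0, 0.0, 44.9]
force: [-0.1, 0.1, 1.4]
grip_width: 0.0445
grasp_force: 12.0
```

Call:
{"method": "jog_arm", "body": {
  "motion": [
    {"x": 0, "y": 0, "z": 0, "ax": 0, "ay": 0, "az": 0},
    {"x": 0, "y": 0, "z": 0, "ax": 0, "ay": 0, "az": 0},
    {"x": 0, "y": 0, "z": 0, "ax": 0, "ay": 0, "az": 0},
    {"x": 0, "y": 0, "z": 0, "ax": 0, "ay": 0, "az": 0},
    {"x": 0, "y": 0, "z": 0, "ax": 0, "ay": 0, "az": 0}
  ]
}}

```text
time_s: 8.3
tool_pos: [0.521, 0.0612, 0.0236]
tool_rot: [-180.0, -0.0, 44.9]
force: [-1.1, -0.5, 1.4]
grip_width: 0.0449
grasp_force: 12.0
```

Call:
{"method": "jog_arm", "body": {
  "motion": [
    {"x": 0, "y": 0, "z": 0, "ax": 0, "ay": 0, "az": 0},
    {"x": 0, "y": 0, "z": 0, "ax": 0, "ay": 0, "az": 0},
    {"x": 0, "y": 0, "z": 0, "ax": 0, "ay": 0, "az": 0},
    {"x": 0, "y": 0, "z": 0, "ax": 0, "ay": 0, "az": 0},
    {"x": 0, "y": 0, "z": 0, "ax": 0, "ay": 0, "az": 0}
  ],
  "claw": 1
}}

```text
time_s: 8.8
tool_pos: [0.5211, 0.0612, 0.0236]
tool_rot: [180.0, -0.0, 44.9]
force: [-0.8, 0.5, -0.5]
grip_width: 0.0771
grasp_force: 0.0
```

Call:
{"method": "jog_arm", "body": {
  "motion": [
    {"x": 0, "y": 0, "z": 0, "ax": 0, "ay": 0, "az": 0},
    {"x": 0, "y": 0, "z": 0, "ax": 0, "ay": 0, "az": 0},
    {"x": 0, "y": 0, "z": 0, "ax": 0, "ay": 0, "az": 0},
    {"x": 0, "y": 0, "z": 0, "ax": 0, "ay": 0, "az": 0},
    {"x": 0, "y": 0, "z": 0, "ax": 0, "ay": 0, "az": 0}
  ]
}}

```text
time_s: 9.3
tool_pos: [0.521, 0.0612, 0.0236]
tool_rot: [-180.0, -0.0, 44.9]
force: [-0.9, -0.6, -0.6]
grip_width: 0.0869
grasp_force: 0.0
```

```bash
python3 g.py .52 .061 .13 .513 .3185 .13 .513 .3185 .011
```

```text
t 9.3 [0.521  0.0612 0.0236] [-1.800e+02 -1.000e-02  4.492e+01] q [-43.  14.  38. 113. -10.  56. -46.] w 0.0869 turn [-0.   -0.01 -0.08]
-> [0.52  0.061 0.13 ] cm [ -0.09  -0.06 -10.64]
-> [0.513  0.3185 0.13  ] cm [ 17.71 -18.7   -0.  ]
-> [0.513  0.3185 0.011 ] cm [-0.  -0.  11.9]
```

Call:
{"method": "jog_arm", "body": {
  "motion": [
    {"x": 0, "y": 0, "z": -1.6, "ax": 0, "ay": 0, "az": 0},
    {"x": 0, "y": 0, "z": -2, "ax": 0, "ay": 0, "az": 0},
    {"x": 0, "y": 0, "z": -2.5, "ax": 0, "ay": 0, "az": 0},
    {"x": 0, "y": 0, "z": -2.5, "ax": 0, "ay": 0, "az": 0},
    {"x": 0, "y": 0, "z": -2, "ax": 0, "ay": 0, "az": 0}
  ]
}}

```text
time_s: 9.8
tool_pos: [0.5214, 0.0612, 0.1311]
tool_rot: [180.0, -0.1, 44.9]
force: [0.3, -0.8, 0.2]
grip_width: 0.0869
grasp_force: 0.0
```

Call:
{"method": "jog_arm", "body": {
  "motion": [
    {"x": 2.2, "y": -2.34, "z": 0, "ax": 0, "ay": 0, "az": 0},
    {"x": 2.2, "y": -2.34, "z": 0, "ax": 0, "ay": 0, "az": 0},
    {"x": 2.2, "y": -2.34, "z": 0, "ax": 0, "ay": 0, "az": 0},
    {"x": 2.2, "y": -2.34, "z": 0, "ax": 0, "ay": 0, "az": 0},
    {"x": 2.2, "y": -2.34, "z": 0, "ax": 0, "ay": 0, "az": 0}
  ]
}}

```text
time_s: 10.3
tool_pos: [0.5161, 0.223, 0.1296]
tool_rot: [-180.0, -0.0, 44.9]
force: [0.1, -0.3, -0.3]
grip_width: 0.0871
grasp_force: 0.0
```

Call:
{"method": "jog_arm", "body": {
  "motion": [
    {"x": 2.2, "y": -2.34, "z": 0, "ax": 0, "ay": 0, "az": 0},
    {"x": 2.2, "y": -2.34, "z": 0, "ax": 0, "ay": 0, "az": 0},
    {"x": 2.2, "y": -2.34, "z": 1, "ax": 0, "ay": 0, "az": 0},
    {"x": 0, "y": 0, "z": 2, "ax": 0, "ay": 0, "az": 0},
    {"x": 0, "y": 0, "z": 2, "ax": 0, "ay": 0, "az": 0}
  ]
}}

```text
time_s: 10.8
tool_pos: [0.5131, 0.3198, 0.0789]
tool_rot: [180.0, -0.0, 45.1]
force: [-0.5, -0.2, 0.4]
grip_width: 0.0874
grasp_force: 0.0
```

Call:
{"method": "jog_arm", "body": {
  "motion": [
    {"x": 0, "y": 0, "z": 1, "ax": 0, "ay": 0, "az": 0},
    {"x": 0, "y": 0, "z": 0, "ax": 0, "ay": 0, "az": 0},
    {"x": 0, "y": 0, "z": 0, "ax": 0, "ay": 0, "az": 0},
    {"x": 0, "y": 0, "z": 0, "ax": 0, "ay": 0, "az": 0},
    {"x": 0, "y": 0, "z": 0, "ax": 0, "ay": 0, "az": 0}
  ]
}}

```text
time_s: 11.3
tool_pos: [0.5142, 0.3183, 0.0707]
tool_rot: [180.0, -0.1, 44.9]
force: [-0.2, -0.3, 0.6]
grip_width: 0.087
grasp_force: 0.0
```

```bash
python3 g.py .513 .3185 .011; python3 - <<'E'
from h import *
a=snap('top','top4.png'); b=snap('side','side4.png')
cv2.imwrite('pics/c4.png',cv2.cvtColor(np.hstack([cv2.resize(a[130:250,220:400],None,fx=2.2,fy=2.2),cv2.resize(b[150:282,250:400],None,fx=2,fy=2)]) if 0 else cv2.resize(b[130:340,230:430],None,fx=2.5,fy=2.5),cv2.COLOR_RGB2BGR))
E
```

```text
t 11.3 [0.5142 0.3183 0.0707] [ 1.800e+02 -1.200e-01  4.491e+01] q [-58.  19.  29.  99. -10.  64. -71.] w 0.087 turn [ 0.   -0.12 -0.09]
-> [0.513  0.3185 0.011 ] cm [-0.07 -0.1   5.97]
```

View pics/c4.png

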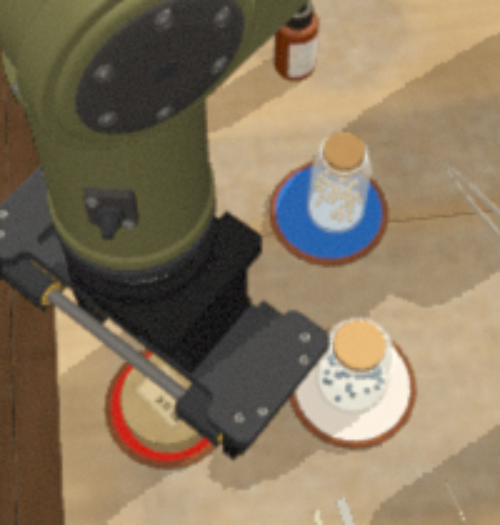

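The gripper stands over the tin, clear of the blue jar. Down and grip.

Call:
{"method": "jog_arm", "body": {
  "motion": [
    {"x": -0.07, "y": -0.1, "z": 1.5, "ax": 0, "ay": 0, "az": 0},
    {"x": 0, "y": 0, "z": 1.7, "ax": 0, "ay": 0, "az": 0},
    {"x": 0, "y": 0, "z": 1.5, "ax": 0, "ay": 0, "az": 0},
    {"x": 0, "y": 0, "z": 0.9, "ax": 0, "ay": 0, "az": 0},
    {"x": 0, "y": 0, "z": 0.3, "ax": 0, "ay": 0, "az": 0}
  ]
}}

```text
time_s: 11.9
tool_pos: [0.5113, 0.3175, 0.0088]
tool_rot: [-180.0, 0.1, 44.9]
force: [-0.3, 0.4, 0.2]
grip_width: 0.0874
grasp_force: 0.0
```

Call:
{"method": "jog_arm", "body": {
  "motion": [
    {"x": 0, "y": 0, "z": 0, "ax": 0, "ay": 0, "az": 0},
    {"x": 0, "y": 0, "z": 0, "ax": 0, "ay": 0, "az": 0},
    {"x": 0, "y": 0, "z": 0, "ax": 0, "ay": 0, "az": 0},
    {"x": 0, "y": 0, "z": 0, "ax": 0, "ay": 0, "az": 0},
    {"x": 0, "y": 0, "z": 0, "ax": 0, "ay": 0, "az": 0}
  ],
  "claw": -1
}}

```text
time_s: 12.4
tool_pos: [0.5125, 0.3184, 0.011]
tool_rot: [-180.0, -0.0, 44.9]
force: [-0.3, 0.6, 0.2]
grip_width: 0.0548
grasp_force: 0.0
```

Call:
{"method": "jog_arm", "body": {
  "motion": [
    {"x": 0, "y": 0, "z": 0, "ax": 0, "ay": 0, "az": 0},
    {"x": 0, "y": 0, "z": 0, "ax": 0, "ay": 0, "az": 0},
    {"x": 0, "y": 0, "z": 0, "ax": 0, "ay": 0, "az": 0},
    {"x": 0, "y": 0, "z": 0, "ax": 0, "ay": 0, "az": 0},
    {"x": 0, "y": 0, "z": 0, "ax": 0, "ay": 0, "az": 0}
  ]
}}

```text
time_s: 12.9
tool_pos: [0.5122, 0.3182, 0.0106]
tool_rot: [-180.0, -0.0, 44.9]
force: [0.1, 0.1, 0.3]
grip_width: 0.0153
grasp_force: 0.0
```

```bash
python3 g.py .5125 .182 .05
```

```text
t 12.9 [0.5122 0.3182 0.0106] [-180.     -0.     44.93] q [-57.  23.  28. 102. -13.  58. -70.] w 0.0153 turn [-0.   -0.   -0.07]
-> [0.5125 0.182  0.05  ] cm [-9.61  9.65 -3.94]
```

```bash
python3 - <<'E'
from h import *
a=snap('top','top5.png'); b=snap('side','side5.png')
cv2.imwrite('pics/c5.png',cv2.cvtColor(np.hstack([cv2.resize(a[130:270,220:360],(440,440)),cv2.resize(b[200:340,240:380],(440,440))])[:, :800],cv2.COLOR_RGB2BGR))
E
```

```text
(no output)
```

View pics/c5.png

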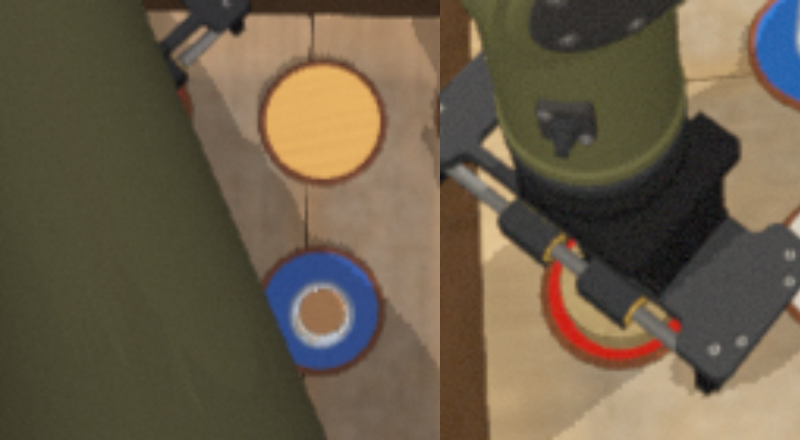

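Call:
{"method": "jog_arm", "body": {
  "motion": [
    {"x": 0, "y": 0, "z": 0, "ax": 0, "ay": 0, "az": 0},
    {"x": 0, "y": 0, "z": 0, "ax": 0, "ay": 0, "az": 0},
    {"x": 0, "y": 0, "z": 0, "ax": 0, "ay": 0, "az": 0},
    {"x": 0, "y": 0, "z": 0, "ax": 0, "ay": 0, "az": 0},
    {"x": 0, "y": 0, "z": 0, "ax": 0, "ay": 0, "az": 0}
  ]
}}

```text
time_s: 13.5
tool_pos: [0.5123, 0.3182, 0.0106]
tool_rot: [-180.0, -0.0, 44.9]
force: [-0.0, -0.6, 0.6]
grip_width: 0.0008
grasp_force: 0.0
```

```bash
python3 - <<'E'
from h import *
print(env.grip_point_offset)
for y in(-.0435,-.0585):
  for z in (0,.07,.1):
    print(y,z,np.round(proj('side',[.516+.707*y,.1789-.707*y,.0809+z]),0))
y=-.0585; print('now',np.round(proj('side',[.5122+.707*y,.3182-.707*y,.0106]),0), np.round(proj('side',[.5122+.707*-.0077,.3182+.707*.0077,.0106]),0))
E
```

```text
0.0187
-0.0435 0 [306. 214.]
-0.0435 0.07 [304. 193.]
-0.0435 0.1 [303. 183.]
-0.0585 0 [313. 219.]
-0.0585 0.07 [312. 199.]
-0.0585 0.1 [311. 188.]
now [325. 314.] [302. 295.]
```

```bash
python3 - <<'E'
from h import *
for nm,p,ys in(('c3',[.5213,.0615,.0483],(-.0222,-.0372,-.0435,-.0585)),('c4',[.5142,.3183,.0707],(-.0435,-.0585)),('c5',[.5122,.3182,.0106],(-.0077,-.0227,-.0435,-.0585))):
  for y in ys: print(nm,y,np.round(proj('side',[p[0]+.707*y,p[1]-.707*y,p[2]]),0))
b=snap('side','side6.png'); a=cv2.cvtColor(cv2.imread('pics/side5.png'),cv2.COLOR_BGR2RGB)
cv2.imwrite('pics/c6.png',cv2.cvtColor(cv2.resize(b[225:345,240:400],None,fx=5,fy=5,interpolation=2),cv2.COLOR_RGB2BGR))
E
```

```text
c3 -0.0222 [289. 161.]
c3 -0.0372 [295. 165.]
c3 -0.0435 [298. 167.]
c3 -0.0585 [304. 171.]
c4 -0.0435 [316. 297.]
c4 -0.0585 [324. 303.]
c5 -0.0077 [302. 295.]
c5 -0.0227 [309. 300.]
c5 -0.0435 [318. 308.]
c5 -0.0585 [325. 314.]
```

View pics/c6.png

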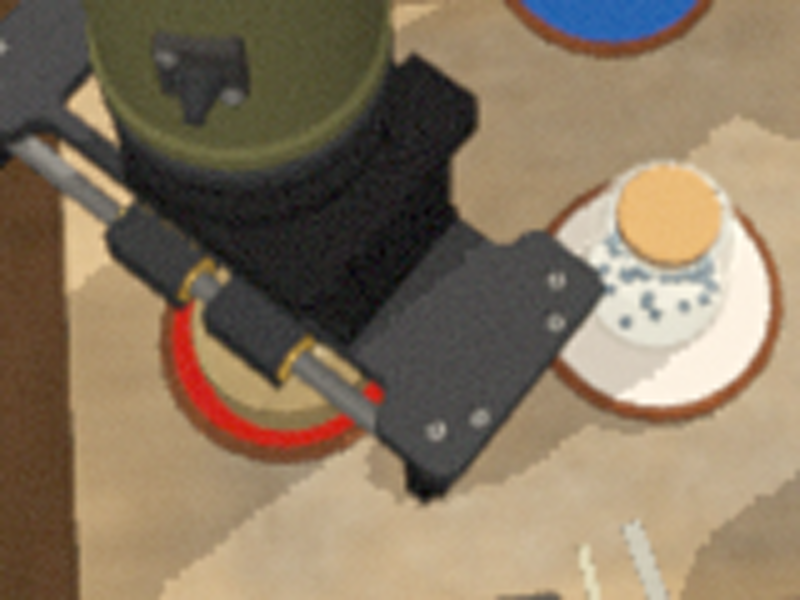

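```bash
python3 - <<'E'
from h import *
p=np.array([.5122,.3182,.0106])
for z in(.05,.07,.09,.11,.13,.15):
    print(z,[np.round(proj('side',p+[.707*(x+y),.707*(x-y),z]),0).tolist() for x in(-.0375,.0375) for y in(-.095,)])
E
```

```text
0.05 [[358.0, 300.0], [329.0, 338.0]]
0.07 [[359.0, 296.0], [329.0, 335.0]]
0.09 [[360.0, 292.0], [329.0, 331.0]]
0.11 [[361.0, 287.0], [329.0, 328.0]]
0.13 [[361.0, 282.0], [329.0, 324.0]]
0.15 [[362.0, 277.0], [329.0, 320.0]]
```

Call:
{"method": "jog_arm", "body": {
  "motion": [
    {"x": 0, "y": 0, "z": 0.2, "ax": 0, "ay": 0, "az": 0},
    {"x": 0, "y": 0, "z": 0, "ax": 0, "ay": 0, "az": 0},
    {"x": 0, "y": 0, "z": 0, "ax": 0, "ay": 0, "az": 0},
    {"x": 0, "y": 0, "z": 0, "ax": 0, "ay": 0, "az": 0},
    {"x": 0, "y": 0, "z": 0, "ax": 0, "ay": 0, "az": 0}
  ]
}}

```text
time_s: 14.05
tool_pos: [0.5123, 0.3183, 0.0086]
tool_rot: [-180.0, -0.0, 44.9]
force: [0.3, -1.4, 0.7]
grip_width: 0.0005
grasp_force: 0.0
```

```bash
python3 - <<'E'
from h import *
print(env.get_obs()['force'],env.get_obs()['wrist_torque'],env.get_obs()['tool_pos'])
b=cv2.imread('pics/side3.png')
cv2.imwrite('pics/c7.png',cv2.resize(b[95:195,240:340],None,fx=6,fy=6,interpolation=2))
p=np.array([.5213,.0615,.0483])
f=lambda q:((np.array(proj('side',q))-[240,95])*6).round(0).tolist()
print('near finger inner/outer tip',[f(p+[.707*(x+y),.707*(x-y),0]) for y in(-.0222,-.0372) for x in(-.0095,.0095)])
print('jar bottom centre if z ok', f([p[0]-.001,p[1]-.001,.030]),'front',f([p[0]-.001,p[1]+.022,.030]))
E
```

```text
[ 0.33288865 -1.37358547  0.73639628] [-0.09666374  0.1470865   0.03122524] [0.51225993 0.31827182 0.0086099 ]
near finger inner/outer tip [[315.0, 377.0], [275.0, 417.0], [352.0, 402.0], [312.0, 442.0]]
jar bottom centre if z ok [249.0, 390.0] front [254.0, 451.0]
```

View pics/c7.png

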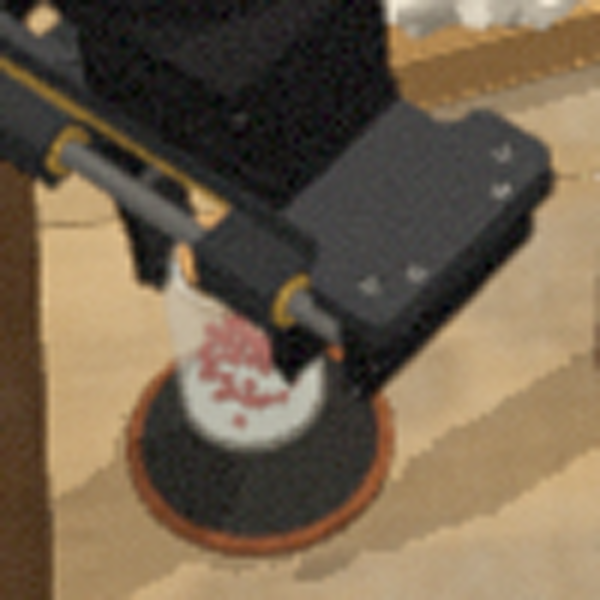

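The red jar picture shows the real finger ends (near tip about (288,159)) some 25 mm higher than the reported TCP would project; so I missed above the tin. I'll feel for the lid with the shut fingers.

Call:
{"method": "jog_arm", "body": {
  "motion": [
    {"x": 0, "y": 0, "z": 0.2, "ax": 0, "ay": 0, "az": 0},
    {"x": 0, "y": 0, "z": 0, "ax": 0, "ay": 0, "az": 0},
    {"x": 0, "y": 0, "z": 0, "ax": 0, "ay": 0, "az": 0},
    {"x": 0, "y": 0, "z": 0, "ax": 0, "ay": 0, "az": 0},
    {"x": 0, "y": 0, "z": 0, "ax": 0, "ay": 0, "az": 0}
  ]
}}

```text
time_s: 14.55
tool_pos: [0.5123, 0.3182, 0.0066]
tool_rot: [180.0, -0.0, 44.9]
force: [-0.2, -0.5, -0.4]
grip_width: 0.0005
grasp_force: 0.0
```

Call:
{"method": "jog_arm", "body": {
  "motion": [
    {"x": 0, "y": 0, "z": 0.2, "ax": 0, "ay": 0, "az": 0},
    {"x": 0, "y": 0, "z": 0, "ax": 0, "ay": 0, "az": 0},
    {"x": 0, "y": 0, "z": 0, "ax": 0, "ay": 0, "az": 0},
    {"x": 0, "y": 0, "z": 0, "ax": 0, "ay": 0, "az": 0},
    {"x": 0, "y": 0, "z": 0, "ax": 0, "ay": 0, "az": 0}
  ]
}}

```text
time_s: 15.05
tool_pos: [0.5123, 0.3182, 0.0046]
tool_rot: [-180.0, -0.0, 44.9]
force: [0.8, -0.5, -0.6]
grip_width: 0.0008
grasp_force: 0.0
```

```bash
python3 - <<'E'
from h import *
for z in (.048,.075,.08,.085):
    print(z,[ray('side',240+u/6,95+v/6,z)[:2].round(4) for u,v in((150,285),(290,385),(220,335))])
E
```

```text
0.048 [array([0.548 , 0.0289]), array([0.5068, 0.0724]), array([0.5272, 0.0509])]
0.075 [array([0.546, 0.049]), array([0.5063, 0.091 ]), array([0.5259, 0.0703])]
0.08 [array([0.5456, 0.0528]), array([0.5062, 0.0945]), array([0.5257, 0.0739])]
0.085 [array([0.5453, 0.0565]), array([0.5061, 0.0979]), array([0.5255, 0.0774])]
```

Call:
{"method": "jog_arm", "body": {
  "motion": [
    {"x": 0, "y": 0, "z": 0.2, "ax": 0, "ay": 0, "az": 0},
    {"x": 0, "y": 0, "z": 0, "ax": 0, "ay": 0, "az": 0},
    {"x": 0, "y": 0, "z": 0, "ax": 0, "ay": 0, "az": 0},
    {"x": 0, "y": 0, "z": 0, "ax": 0, "ay": 0, "az": 0},
    {"x": 0, "y": 0, "z": 0, "ax": 0, "ay": 0, "az": 0}
  ]
}}

```text
time_s: 15.55
tool_pos: [0.5125, 0.3184, 0.004]
tool_rot: [-180.0, -0.0, 44.9]
force: [-3.4, -1.0, 8.1]
grip_width: 0.0001
grasp_force: 4.1
```

Call:
{"method": "jog_arm", "body": {
  "motion": [
    {"x": 0, "y": 0, "z": 0.2, "ax": 0, "ay": 0, "az": 0},
    {"x": 0, "y": 0, "z": 0, "ax": 0, "ay": 0, "az": 0},
    {"x": 0, "y": 0, "z": 0, "ax": 0, "ay": 0, "az": 0},
    {"x": 0, "y": 0, "z": 0, "ax": 0, "ay": 0, "az": 0},
    {"x": 0, "y": 0, "z": 0, "ax": 0, "ay": 0, "az": 0}
  ]
}}

```text
time_s: 16.05
tool_pos: [0.5125, 0.3185, 0.0039]
tool_rot: [-179.9, -0.0, 44.9]
force: [-6.6, -3.3, 19.7]
grip_width: 0.0
grasp_force: 10.1
```

Contact with the lid (top at z = 0.035) comes at reported z = 0.004: the real finger ends are 31 mm above the reading. I apply that: real z = reported + 0.031.

Call:
{"method": "jog_arm", "body": {
  "motion": [
    {"x": 0, "y": 0, "z": -0.6, "ax": 0, "ay": 0, "az": 0},
    {"x": 0, "y": 0, "z": -1.5, "ax": 0, "ay": 0, "az": 0},
    {"x": 0, "y": 0, "z": -1.9, "ax": 0, "ay": 0, "az": 0},
    {"x": 0, "y": 0, "z": 0, "ax": 0, "ay": 0, "az": 0},
    {"x": 0, "y": 0, "z": 0, "ax": 0, "ay": 0, "az": 0}
  ],
  "claw": 1
}}

```text
time_s: 16.55
tool_pos: [0.5125, 0.3185, 0.041]
tool_rot: [180.0, -0.1, 44.9]
force: [-0.4, -0.2, -0.3]
grip_width: 0.0329
grasp_force: 0.0
```

Call:
{"method": "jog_arm", "body": {
  "motion": [
    {"x": 0, "y": 0, "z": 0, "ax": 0, "ay": 0, "az": 0},
    {"x": 0, "y": 0, "z": 0, "ax": 0, "ay": 0, "az": 0},
    {"x": 0, "y": 0, "z": 0, "ax": 0, "ay": 0, "az": 0},
    {"x": 0, "y": 0, "z": 0, "ax": 0, "ay": 0, "az": 0},
    {"x": 0, "y": 0, "z": 0, "ax": 0, "ay": 0, "az": 0}
  ]
}}

```text
time_s: 17.05
tool_pos: [0.5122, 0.3181, 0.0403]
tool_rot: [180.0, 0.0, 44.9]
force: [-0.2, -0.5, 0.8]
grip_width: 0.0725
grasp_force: 0.0
```

Call:
{"method": "jog_arm", "body": {
  "motion": [
    {"x": 0, "y": 0, "z": 0, "ax": 0, "ay": 0, "az": 0},
    {"x": 0, "y": 0, "z": 0, "ax": 0, "ay": 0, "az": 0},
    {"x": 0, "y": 0, "z": 0, "ax": 0, "ay": 0, "az": 0},
    {"x": 0, "y": 0, "z": 0, "ax": 0, "ay": 0, "az": 0},
    {"x": 0, "y": 0, "z": 0, "ax": 0, "ay": 0, "az": 0}
  ]
}}

```text
time_s: 17.55
tool_pos: [0.5123, 0.3182, 0.0406]
tool_rot: [-180.0, -0.0, 44.9]
force: [0.7, -0.4, 0.1]
grip_width: 0.0868
grasp_force: 0.0
```

```bash
python3 g.py .513 .3185 -.019
```

```text
t 17.55 [0.5123 0.3182 0.0406] [-1.800e+02 -1.000e-02  4.492e+01] q [-58.  21.  28. 101. -11.  61. -71.] w 0.0868 turn [-0.   -0.01 -0.08]
-> [ 0.513   0.3185 -0.019 ] cm [0.07 0.03 5.96]
```

Call:
{"method": "jog_arm", "body": {
  "motion": [
    {"x": 0.07, "y": 0, "z": 1.2, "ax": 0, "ay": 0, "az": 0},
    {"x": 0, "y": 0, "z": 1.2, "ax": 0, "ay": 0, "az": 0},
    {"x": 0, "y": 0, "z": 1, "ax": 0, "ay": 0, "az": 0},
    {"x": 0, "y": 0, "z": 0.5, "ax": 0, "ay": 0, "az": 0},
    {"x": 0, "y": 0, "z": 0, "ax": 0, "ay": 0, "az": 0}
  ]
}}

```text
time_s: 18.05
tool_pos: [0.5119, 0.3181, 0.0001]
tool_rot: [-180.0, 0.1, 44.9]
force: [-0.4, -0.1, 1.0]
grip_width: 0.0874
grasp_force: 0.0
```

Call:
{"method": "jog_arm", "body": {
  "motion": [
    {"x": 0, "y": 0, "z": 0.4, "ax": 0, "ay": 0, "az": 0},
    {"x": 0, "y": 0, "z": 0.3, "ax": 0, "ay": 0, "az": 0},
    {"x": 0, "y": 0, "z": 0.2, "ax": 0, "ay": 0, "az": 0},
    {"x": 0, "y": 0, "z": 0, "ax": 0, "ay": 0, "az": 0},
    {"x": 0, "y": 0, "z": 0, "ax": 0, "ay": 0, "az": 0}
  ]
}}

```text
time_s: 18.55
tool_pos: [0.5129, 0.3188, -0.0073]
tool_rot: [180.0, -0.0, 44.9]
force: [0.4, 0.5, 0.3]
grip_width: 0.0869
grasp_force: 0.0
```

Call:
{"method": "jog_arm", "body": {
  "motion": [
    {"x": 0, "y": 0, "z": 0.4, "ax": 0, "ay": 0, "az": 0},
    {"x": 0, "y": 0, "z": 0.3, "ax": 0, "ay": 0, "az": 0},
    {"x": 0, "y": 0, "z": 0.2, "ax": 0, "ay": 0, "az": 0},
    {"x": 0, "y": 0, "z": 0.15, "ax": 0, "ay": 0, "az": 0},
    {"x": 0, "y": 0, "z": 0, "ax": 0, "ay": 0, "az": 0}
  ]
}}

```text
time_s: 19.05
tool_pos: [0.5125, 0.3186, -0.0183]
tool_rot: [-180.0, 0.0, 44.9]
force: [-0.6, 0.8, -1.3]
grip_width: 0.0872
grasp_force: 0.0
```

Call:
{"method": "jog_arm", "body": {
  "motion": [
    {"x": 0, "y": 0, "z": 0, "ax": 0, "ay": 0, "az": 0},
    {"x": 0, "y": 0, "z": 0, "ax": 0, "ay": 0, "az": 0},
    {"x": 0, "y": 0, "z": 0, "ax": 0, "ay": 0, "az": 0},
    {"x": 0, "y": 0, "z": 0, "ax": 0, "ay": 0, "az": 0},
    {"x": 0, "y": 0, "z": 0, "ax": 0, "ay": 0, "az": 0}
  ],
  "claw": -1,
  "squeeze": 12
}}

```text
time_s: 19.55
tool_pos: [0.5129, 0.3188, -0.0178]
tool_rot: [180.0, -0.0, 44.9]
force: [-0.2, 0.1, 0.8]
grip_width: 0.0624
grasp_force: 12.1
```

Call:
{"method": "jog_arm", "body": {
  "motion": [
    {"x": 0, "y": 0, "z": 0, "ax": 0, "ay": 0, "az": 0},
    {"x": 0, "y": 0, "z": 0, "ax": 0, "ay": 0, "az": 0},
    {"x": 0, "y": 0, "z": 0, "ax": 0, "ay": 0, "az": 0},
    {"x": 0, "y": 0, "z": 0, "ax": 0, "ay": 0, "az": 0},
    {"x": 0, "y": 0, "z": 0, "ax": 0, "ay": 0, "az": 0}
  ]
}}

```text
time_s: 20.05
tool_pos: [0.5129, 0.3188, -0.0178]
tool_rot: [180.0, -0.0, 44.9]
force: [0.4, 0.7, 1.0]
grip_width: 0.0625
grasp_force: 12.1
```

```bash
python3 g.py .5125 .182 -.018
```

```text
t 20.05 [ 0.5129  0.3188 -0.0178] [ 1.800e+02 -2.000e-02  4.492e+01] q [-57.  25.  27. 103. -14.  55. -69.] w 0.0625 turn [ 0.   -0.02 -0.08]
-> [ 0.5125  0.182  -0.018 ] cm [-9.7   9.64  0.02]
```

Call:
{"method": "jog_arm", "body": {
  "motion": [
    {"x": 0, "y": 0, "z": -0.6, "ax": 0, "ay": 0, "az": 0},
    {"x": 0, "y": 0, "z": -1.2, "ax": 0, "ay": 0, "az": 0},
    {"x": 0, "y": 0, "z": -1.2, "ax": 0, "ay": 0, "az": 0},
    {"x": -0.9, "y": 0.9, "z": 0, "ax": 0, "ay": 0, "az": 0},
    {"x": -1.8, "y": 1.8, "z": 0, "ax": 0, "ay": 0, "az": 0}
  ]
}}

```text
time_s: 20.55
tool_pos: [0.5128, 0.2822, 0.013]
tool_rot: [-180.0, -0.1, 45.1]
force: [-0.0, -0.5, -1.6]
grip_width: 0.0625
grasp_force: 12.1
```

Call:
{"method": "jog_arm", "body": {
  "motion": [
    {"x": -2, "y": 2, "z": 0, "ax": 0, "ay": 0, "az": 0},
    {"x": -2, "y": 2, "z": 0, "ax": 0, "ay": 0, "az": 0},
    {"x": -1.5, "y": 1.5, "z": 0, "ax": 0, "ay": 0, "az": 0},
    {"x": -1, "y": 1, "z": 0, "ax": 0, "ay": 0, "az": 0},
    {"x": -0.5, "y": 0.44, "z": 0, "ax": 0, "ay": 0, "az": 0}
  ]
}}

```text
time_s: 21.05
tool_pos: [0.5122, 0.1799, 0.0123]
tool_rot: [180.0, -0.0, 44.8]
force: [-0.5, 0.7, -0.4]
grip_width: 0.0622
grasp_force: 12.1
```

Call:
{"method": "jog_arm", "body": {
  "motion": [
    {"x": 0, "y": 0, "z": 0.8, "ax": 0, "ay": 0, "az": 0},
    {"x": 0, "y": 0, "z": 0.7, "ax": 0, "ay": 0, "az": 0},
    {"x": 0, "y": 0, "z": 0, "ax": 0, "ay": 0, "az": 0},
    {"x": 0, "y": 0, "z": 0, "ax": 0, "ay": 0, "az": 0},
    {"x": 0, "y": 0, "z": 0, "ax": 0, "ay": 0, "az": 0}
  ]
}}

```text
time_s: 21.55
tool_pos: [0.5122, 0.1826, -0.003]
tool_rot: [180.0, -0.0, 45.0]
force: [0.4, -0.0, -0.8]
grip_width: 0.0625
grasp_force: 12.1
```

```bash
python3 g.py .5125 .182 -.018
```

```text
t 21.55 [ 0.5122  0.1826 -0.003 ] [ 1.7999e+02 -1.0000e-02  4.4980e+01] q [-50.  18.  31. 111. -11.  54. -58.] w 0.0625 turn [ 0.01 -0.01 -0.02]
-> [ 0.5125  0.182  -0.018 ] cm [-0.02  0.06  1.5 ]
```

Call:
{"method": "jog_arm", "body": {
  "motion": [
    {"x": 0, "y": 0, "z": 0.6, "ax": 0, "ay": 0, "az": 0},
    {"x": 0, "y": 0, "z": 0.5, "ax": 0, "ay": 0, "az": 0},
    {"x": 0, "y": 0, "z": 0.3, "ax": 0, "ay": 0, "az": 0},
    {"x": 0, "y": 0, "z": 0.15, "ax": 0, "ay": 0, "az": 0},
    {"x": 0, "y": 0, "z": 0, "ax": 0, "ay": 0, "az": 0}
  ]
}}

```text
time_s: 22.05
tool_pos: [0.5117, 0.1819, -0.018]
tool_rot: [-179.9, 0.0, 44.9]
force: [-2.2, -1.5, 5.0]
grip_width: 0.0624
grasp_force: 12.0
```

Call:
{"method": "jog_arm", "body": {
  "motion": [
    {"x": 0, "y": 0, "z": 0, "ax": 0, "ay": 0, "az": 0},
    {"x": 0, "y": 0, "z": 0, "ax": 0, "ay": 0, "az": 0},
    {"x": 0, "y": 0, "z": 0, "ax": 0, "ay": 0, "az": 0},
    {"x": 0, "y": 0, "z": 0, "ax": 0, "ay": 0, "az": 0},
    {"x": 0, "y": 0, "z": 0, "ax": 0, "ay": 0, "az": 0}
  ]
}}

```text
time_s: 22.55
tool_pos: [0.5118, 0.1819, -0.018]
tool_rot: [-179.9, 0.0, 44.9]
force: [-2.4, -1.2, 5.3]
grip_width: 0.0624
grasp_force: 12.0
```

Call:
{"method": "jog_arm", "body": {
  "motion": [
    {"x": 0, "y": 0, "z": 0, "ax": 0, "ay": 0, "az": 0},
    {"x": 0, "y": 0, "z": 0, "ax": 0, "ay": 0, "az": 0},
    {"x": 0, "y": 0, "z": 0, "ax": 0, "ay": 0, "az": 0},
    {"x": 0, "y": 0, "z": 0, "ax": 0, "ay": 0, "az": 0},
    {"x": 0, "y": 0, "z": 0, "ax": 0, "ay": 0, "az": 0}
  ],
  "claw": 1
}}

```text
time_s: 23.05
tool_pos: [0.5121, 0.1819, -0.0185]
tool_rot: [180.0, -0.0, 44.9]
force: [0.3, -0.1, -0.2]
grip_width: 0.0858
grasp_force: 0.0
```

Call:
{"method": "jog_arm", "body": {
  "motion": [
    {"x": 0, "y": 0, "z": -1, "ax": 0, "ay": 0, "az": 0},
    {"x": 0, "y": 0, "z": -2, "ax": 0, "ay": 0, "az": 0},
    {"x": 0, "y": 0, "z": -3, "ax": 0, "ay": 0, "az": 0},
    {"x": 0, "y": 0, "z": -3, "ax": 0, "ay": 0, "az": 0},
    {"x": 0, "y": 0, "z": -2, "ax": 0, "ay": 0, "az": 0}
  ]
}}

```text
time_s: 23.55
tool_pos: [0.5133, 0.1822, 0.0946]
tool_rot: [180.0, -0.2, 44.9]
force: [0.3, -1.2, 0.5]
grip_width: 0.0871
grasp_force: 0.0
```

```bash
python3 g.py .5205 .061 .09 .5205 .061 0.0; python3 - <<'E'
from m import *
b=snap('side','side8.png')
show('side',b,'tin','tin',(270,195,318,245),.032)
show('side',b,'traybrass','brass',TR['side']['brass'],.006)
cv2.imwrite('pics/c8.png',cv2.cvtColor(cv2.resize(b[100:330,230:430],None,fx=2.5,fy=2.5),cv2.COLOR_RGB2BGR))
E
```

```text
t 23.55 [0.5133 0.1822 0.0946] [179.95  -0.18  44.9 ] q [-52.  10.  33. 107.  -6.  65. -62.] w 0.0871 turn [ 0.05 -0.18 -0.1 ]
-> [0.5205 0.061  0.09  ] cm [-8.06  9.08  0.46]
-> [0.5205 0.061  0.    ] cm [-0. -0.  9.]
side tin [287.6 213.6] [35.1 48.2] 981 [0.5175 0.1781]
side traybrass [291.4 222.2] [38.5 43.6] 394 [0.5128 0.1827]
```

View pics/c8.png

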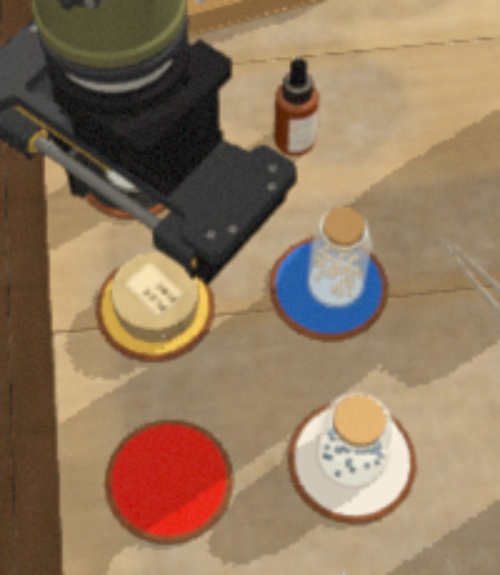

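Tin sits on the brass tray, flat; lid about (292,216). Checking numerically and getting the fully visible red tray; then on to the red jar.

```bash
python3 - <<'E'
from m import *
b=cv2.cvtColor(cv2.imread('pics/side8.png'),cv2.COLOR_BGR2RGB)
show('side',b,'trayred','red',TR['side']['red'],.006)
print(ray('side',291.7,215.8,.032), 'expected lid centre px',proj('side',[.512,.182,.032]))
# lid horizontal extent along row through centre
h=cv2.cvtColor(b,cv2.COLOR_RGB2HSV); print(h[213:219:5,268:318,1].tolist())
E
```

```text
side trayred [297.  291.7] [44.3 46.6] 1633 [0.5141 0.3153]
[0.51062647 0.1834495  0.032     ] expected lid centre px (np.float64(290.86587776535146), np.float64(215.16445978137477))
[[82, 85, 85, 117, 166, 169, 153, 104, 97, 95, 96, 93, 77, 75, 68, 69, 69, 66, 69, 68, 69, 69, 69, 68, 69, 73, 74, 73, 71, 71, 73, 85, 92, 98, 102, 97, 96, 94, 99, 97, 103, 152, 163, 169, 162, 124, 85, 77, 80, 79], [98, 136, 174, 170, 170, 165, 136, 100, 98, 96, 98, 96, 98, 97, 99, 97, 91, 79, 73, 70, 75, 73, 75, 81, 78, 70, 71, 71, 75, 79, 78, 74, 78, 77, 83, 90, 98, 98, 101, 100, 100, 142, 160, 160, 162, 170, 165, 123, 94, 96]]
```

Call:
{"method": "jog_arm", "body": {
  "motion": [
    {"x": -1.6, "y": 1.8, "z": 0, "ax": 0, "ay": 0, "az": 0},
    {"x": -2, "y": 2.2, "z": 0, "ax": 0, "ay": 0, "az": 0},
    {"x": -2, "y": 2.2, "z": 0, "ax": 0, "ay": 0, "az": 0},
    {"x": -1.5, "y": 1.8, "z": 0, "ax": 0, "ay": 0, "az": 0},
    {"x": -1, "y": 1.1, "z": 0, "ax": 0, "ay": 0, "az": 0}
  ]
}}

```text
time_s: 24.1
tool_pos: [0.5192, 0.0581, 0.0919]
tool_rot: [180.0, -0.0, 44.8]
force: [0.1, 0.5, 0.9]
grip_width: 0.0876
grasp_force: 0.0
```

Call:
{"method": "jog_arm", "body": {
  "motion": [
    {"x": 0, "y": 0, "z": 0, "ax": 0, "ay": 0, "az": 0},
    {"x": 0, "y": 0, "z": 0, "ax": 0, "ay": 0, "az": 0},
    {"x": 0, "y": 0, "z": 0, "ax": 0, "ay": 0, "az": 0},
    {"x": 0, "y": 0, "z": 0, "ax": 0, "ay": 0, "az": 0},
    {"x": 0, "y": 0, "z": 0, "ax": 0, "ay": 0, "az": 0}
  ]
}}

```text
time_s: 24.6
tool_pos: [0.519, 0.0613, 0.0915]
tool_rot: [-180.0, 0.0, 45.0]
force: [0.3, -0.3, 0.6]
grip_width: 0.0873
grasp_force: 0.0
```

```bash
python3 g.py .5210 .0612 -.005
```

```text
t 24.6 [0.519  0.0613 0.0915] [-179.99    0.     45.02] q [-44.   8.  38. 110.  -6.  64. -50.] w 0.0873 turn [-0.01  0.    0.02]
-> [ 0.521   0.0612 -0.005 ] cm [0.13 0.15 9.65]
```

Call:
{"method": "jog_arm", "body": {
  "motion": [
    {"x": 0.13, "y": 0.15, "z": 2, "ax": 0, "ay": 0, "az": 0},
    {"x": 0, "y": 0, "z": 2.5, "ax": 0, "ay": 0, "az": 0},
    {"x": 0, "y": 0, "z": 2.5, "ax": 0, "ay": 0, "az": 0},
    {"x": 0, "y": 0, "z": 1.5, "ax": 0, "ay": 0, "az": 0},
    {"x": 0, "y": 0, "z": 0.8, "ax": 0, "ay": 0, "az": 0}
  ]
}}

```text
time_s: 25.1
tool_pos: [0.5201, 0.0603, -0.0028]
tool_rot: [-180.0, 0.1, 45.0]
force: [0.0, 0.4, 0.6]
grip_width: 0.0869
grasp_force: 0.0
```

Call:
{"method": "jog_arm", "body": {
  "motion": [
    {"x": 0, "y": 0, "z": 0.4, "ax": 0, "ay": 0, "az": 0},
    {"x": 0, "y": 0, "z": 0.3, "ax": 0, "ay": 0, "az": 0},
    {"x": 0, "y": 0, "z": 0, "ax": 0, "ay": 0, "az": 0},
    {"x": 0, "y": 0, "z": 0, "ax": 0, "ay": 0, "az": 0},
    {"x": 0, "y": 0, "z": 0, "ax": 0, "ay": 0, "az": 0}
  ]
}}

```text
time_s: 25.6
tool_pos: [0.5216, 0.0603, -0.0078]
tool_rot: [180.0, -0.1, 44.9]
force: [0.2, 0.4, 0.3]
grip_width: 0.0871
grasp_force: 0.0
```

Call:
{"method": "jog_arm", "body": {
  "motion": [
    {"x": 0, "y": 0, "z": 0, "ax": 0, "ay": 0, "az": 0},
    {"x": 0, "y": 0, "z": 0, "ax": 0, "ay": 0, "az": 0},
    {"x": 0, "y": 0, "z": 0, "ax": 0, "ay": 0, "az": 0},
    {"x": 0, "y": 0, "z": 0, "ax": 0, "ay": 0, "az": 0},
    {"x": 0, "y": 0, "z": 0, "ax": 0, "ay": 0, "az": 0}
  ],
  "claw": -1
}}

```text
time_s: 26.1
tool_pos: [0.521, 0.0602, -0.0085]
tool_rot: [-180.0, -0.0, 44.9]
force: [0.0, -0.0, 0.5]
grip_width: 0.0551
grasp_force: 0.0
```

Call:
{"method": "jog_arm", "body": {
  "motion": [
    {"x": 0, "y": 0, "z": 0, "ax": 0, "ay": 0, "az": 0},
    {"x": 0, "y": 0, "z": 0, "ax": 0, "ay": 0, "az": 0},
    {"x": 0, "y": 0, "z": 0, "ax": 0, "ay": 0, "az": 0},
    {"x": 0, "y": 0, "z": 0, "ax": 0, "ay": 0, "az": 0},
    {"x": 0, "y": 0, "z": 0, "ax": 0, "ay": 0, "az": 0}
  ]
}}

```text
time_s: 26.6
tool_pos: [0.521, 0.0602, -0.0084]
tool_rot: [-180.0, 0.0, 44.9]
force: [-0.4, -0.6, 0.5]
grip_width: 0.045
grasp_force: 11.9
```

```bash
python3 g.py .514 .3145 -.0085
```

```text
t 26.6 [ 0.521   0.0602 -0.0084] [-179.99    0.     44.93] q [-42.  17.  36. 114. -12.  53. -44.] w 0.045 turn [-0.01  0.   -0.07]
-> [ 0.514   0.3145 -0.0085] cm [ 1.749e+01 -1.847e+01  1.000e-02]
```

Call:
{"method": "jog_arm", "body": {
  "motion": [
    {"x": 0, "y": 0, "z": -1, "ax": 0, "ay": 0, "az": 0},
    {"x": 0, "y": 0, "z": -1.8, "ax": 0, "ay": 0, "az": 0},
    {"x": 0, "y": 0, "z": -1.8, "ax": 0, "ay": 0, "az": 0},
    {"x": 0, "y": 0, "z": -1.4, "ax": 0, "ay": 0, "az": 0},
    {"x": 0.8, "y": -0.8, "z": 0, "ax": 0, "ay": 0, "az": 0}
  ]
}}

```text
time_s: 27.1
tool_pos: [0.523, 0.0705, 0.054]
tool_rot: [179.9, -0.2, 44.8]
force: [0.1, 0.3, -1.7]
grip_width: 0.045
grasp_force: 11.9
```

Call:
{"method": "jog_arm", "body": {
  "motion": [
    {"x": 1.5, "y": -1.6, "z": 0, "ax": 0, "ay": 0, "az": 0},
    {"x": 2.2, "y": -2.3, "z": 0, "ax": 0, "ay": 0, "az": 0},
    {"x": 2.4, "y": -2.5, "z": 0, "ax": 0, "ay": 0, "az": 0},
    {"x": 2.4, "y": -2.5, "z": 0, "ax": 0, "ay": 0, "az": 0},
    {"x": 2.4, "y": -2.5, "z": 0, "ax": 0, "ay": 0, "az": 0}
  ]
}}

```text
time_s: 27.6
tool_pos: [0.5166, 0.2315, 0.0507]
tool_rot: [-180.0, 0.0, 45.0]
force: [1.0, -1.1, -1.2]
grip_width: 0.0446
grasp_force: 11.9
```

Call:
{"method": "jog_arm", "body": {
  "motion": [
    {"x": 2.2, "y": -2.4, "z": 0, "ax": 0, "ay": 0, "az": 0},
    {"x": 1.8, "y": -1.9, "z": 0, "ax": 0, "ay": 0, "az": 0},
    {"x": 1.2, "y": -1.3, "z": 0, "ax": 0, "ay": 0, "az": 0},
    {"x": 0.6, "y": -0.67, "z": 0.8, "ax": 0, "ay": 0, "az": 0},
    {"x": 0, "y": 0, "z": 1.5, "ax": 0, "ay": 0, "az": 0}
  ]
}}

```text
time_s: 28.1
tool_pos: [0.5148, 0.3161, 0.0283]
tool_rot: [180.0, -0.1, 45.0]
force: [-0.3, -1.5, -0.3]
grip_width: 0.0448
grasp_force: 11.9
```

Call:
{"method": "jog_arm", "body": {
  "motion": [
    {"x": 0, "y": 0, "z": 1.5, "ax": 0, "ay": 0, "az": 0},
    {"x": 0, "y": 0, "z": 0.8, "ax": 0, "ay": 0, "az": 0},
    {"x": 0, "y": 0, "z": 0, "ax": 0, "ay": 0, "az": 0},
    {"x": 0, "y": 0, "z": 0, "ax": 0, "ay": 0, "az": 0},
    {"x": 0, "y": 0, "z": 0, "ax": 0, "ay": 0, "az": 0}
  ]
}}

```text
time_s: 28.6
tool_pos: [0.5152, 0.3144, 0.0062]
tool_rot: [180.0, -0.1, 44.9]
force: [0.2, -0.5, -1.3]
grip_width: 0.045
grasp_force: 11.9
```

```bash
python3 g.py .514 .3145 -.0088
```

```text
t 28.6 [0.5152 0.3144 0.0062] [ 1.7999e+02 -7.0000e-02  4.4880e+01] q [-57.  24.  28. 102. -13.  57. -69.] w 0.045 turn [ 0.01 -0.07 -0.12]
-> [ 0.514   0.3145 -0.0088] cm [-0.08 -0.09  1.5 ]
```

Call:
{"method": "jog_arm", "body": {
  "motion": [
    {"x": 0, "y": -0.09, "z": 0.6, "ax": 0, "ay": 0, "az": 0},
    {"x": 0, "y": 0, "z": 0.5, "ax": 0, "ay": 0, "az": 0},
    {"x": 0, "y": 0, "z": 0.3, "ax": 0, "ay": 0, "az": 0},
    {"x": 0, "y": 0, "z": 0.15, "ax": 0, "ay": 0, "az": 0},
    {"x": 0, "y": 0, "z": 0, "ax": 0, "ay": 0, "az": 0}
  ]
}}

```text
time_s: 29.1
tool_pos: [0.5135, 0.3155, -0.0088]
tool_rot: [-179.9, 0.0, 44.9]
force: [-3.2, -1.5, 8.0]
grip_width: 0.0447
grasp_force: 11.9
```

Call:
{"method": "jog_arm", "body": {
  "motion": [
    {"x": 0, "y": 0, "z": 0, "ax": 0, "ay": 0, "az": 0},
    {"x": 0, "y": 0, "z": 0, "ax": 0, "ay": 0, "az": 0},
    {"x": 0, "y": 0, "z": 0, "ax": 0, "ay": 0, "az": 0},
    {"x": 0, "y": 0, "z": 0, "ax": 0, "ay": 0, "az": 0},
    {"x": 0, "y": 0, "z": 0, "ax": 0, "ay": 0, "az": 0}
  ]
}}

```text
time_s: 29.6
tool_pos: [0.5135, 0.3155, -0.0088]
tool_rot: [-179.9, 0.0, 44.9]
force: [-4.0, -1.1, 8.2]
grip_width: 0.0453
grasp_force: 11.9
```

Call:
{"method": "jog_arm", "body": {
  "motion": [
    {"x": 0, "y": 0, "z": 0, "ax": 0, "ay": 0, "az": 0},
    {"x": 0, "y": 0, "z": 0, "ax": 0, "ay": 0, "az": 0},
    {"x": 0, "y": 0, "z": 0, "ax": 0, "ay": 0, "az": 0},
    {"x": 0, "y": 0, "z": 0, "ax": 0, "ay": 0, "az": 0},
    {"x": 0, "y": 0, "z": 0, "ax": 0, "ay": 0, "az": 0}
  ],
  "claw": 1
}}

```text
time_s: 30.1
tool_pos: [0.5139, 0.3151, -0.0101]
tool_rot: [180.0, 0.0, 44.9]
force: [0.0, -0.7, 0.5]
grip_width: 0.0768
grasp_force: 0.0
```

Call:
{"method": "jog_arm", "body": {
  "motion": [
    {"x": 0, "y": 0, "z": 0, "ax": 0, "ay": 0, "az": 0},
    {"x": 0, "y": 0, "z": 0, "ax": 0, "ay": 0, "az": 0},
    {"x": 0, "y": 0, "z": -2.5, "ax": 0, "ay": 0, "az": 0},
    {"x": 0, "y": 0, "z": -4, "ax": 0, "ay": 0, "az": 0},
    {"x": 0, "y": 0, "z": -3.5, "ax": 0, "ay": 0, "az": 0}
  ]
}}

```text
time_s: 30.6
tool_pos: [0.5138, 0.3149, 0.0913]
tool_rot: [180.0, 0.0, 44.9]
force: [0.8, 0.8, 0.2]
grip_width: 0.0869
grasp_force: 0.0
```

```bash
python3 g.py .3885 .3118 .09 .3885 .3118 -.011
```

```text
t 30.6 [0.5138 0.3149 0.0913] [1.7999e+02 2.0000e-02 4.4910e+01] q [-59.  18.  30.  98. -10.  66. -71.] w 0.0869 turn [ 0.01  0.02 -0.09]
-> [0.3885 0.3118 0.09  ] cm [-9.08 -8.64  0.13]
-> [ 0.3885  0.3118 -0.011 ] cm [-0.  -0.  10.1]
```

Call:
{"method": "jog_arm", "body": {
  "motion": [
    {"x": -1.6, "y": -1.5, "z": 0, "ax": 0, "ay": 0, "az": 0},
    {"x": -2.3, "y": -2.2, "z": 0, "ax": 0, "ay": 0, "az": 0},
    {"x": -2.3, "y": -2.2, "z": 0, "ax": 0, "ay": 0, "az": 0},
    {"x": -1.8, "y": -1.7, "z": 0, "ax": 0, "ay": 0, "az": 0},
    {"x": -1.08, "y": -1.04, "z": 0, "ax": 0, "ay": 0, "az": 0}
  ]
}}

```text
time_s: 31.1
tool_pos: [0.3864, 0.3124, 0.09]
tool_rot: [-179.9, 0.0, 45.0]
force: [-0.7, -0.1, -0.0]
grip_width: 0.0869
grasp_force: 0.0
```

Call:
{"method": "jog_arm", "body": {
  "motion": [
    {"x": 0, "y": 0, "z": 0, "ax": 0, "ay": 0, "az": 0},
    {"x": 0, "y": 0, "z": 0, "ax": 0, "ay": 0, "az": 0},
    {"x": 0, "y": 0, "z": 0, "ax": 0, "ay": 0, "az": 0},
    {"x": 0, "y": 0, "z": 0, "ax": 0, "ay": 0, "az": 0},
    {"x": 0, "y": 0, "z": 0, "ax": 0, "ay": 0, "az": 0}
  ]
}}

```text
time_s: 31.6
tool_pos: [0.3893, 0.312, 0.09]
tool_rot: [180.0, 0.0, 44.9]
force: [-0.7, 0.5, 0.0]
grip_width: 0.0872
grasp_force: 0.0
```

```bash
python3 g.py .3885 .3118 -.014; python3 - <<'E'
from m import *
b=snap('side','side9.png')
show('side',b,'jar red','cork',(280,255,320,300),.083)
E
```

```text
t 31.6 [0.3893 0.312  0.09  ] [179.97   0.    44.87] q [-68.   4.  28. 113.  -2.  63. -85.] w 0.0872 turn [ 0.03  0.01 -0.13]
-> [ 0.3885  0.3118 -0.014 ] cm [-0.07 -0.04 10.4 ]
side jar red [295.1 276. ] [18.6 18.8] 287 [0.5127 0.3163]
```

Red jar is within 2 mm of its tray's centre. Now the blue jar.

Call:
{"method": "jog_arm", "body": {
  "motion": [
    {"x": -0.07, "y": 0, "z": 2, "ax": 0, "ay": 0, "az": 0},
    {"x": 0, "y": 0, "z": 2.5, "ax": 0, "ay": 0, "az": 0},
    {"x": 0, "y": 0, "z": 2.5, "ax": 0, "ay": 0, "az": 0},
    {"x": 0, "y": 0, "z": 1.8, "ax": 0, "ay": 0, "az": 0},
    {"x": 0, "y": 0, "z": 0.8, "ax": 0, "ay": 0, "az": 0}
  ]
}}

```text
time_s: 32.15
tool_pos: [0.3873, 0.3106, -0.0077]
tool_rot: [180.0, 0.2, 44.9]
force: [0.1, 0.1, 0.9]
grip_width: 0.0871
grasp_force: 0.0
```

Call:
{"method": "jog_arm", "body": {
  "motion": [
    {"x": 0, "y": 0, "z": 0.5, "ax": 0, "ay": 0, "az": 0},
    {"x": 0, "y": 0, "z": 0.3, "ax": 0, "ay": 0, "az": 0},
    {"x": 0, "y": 0, "z": 0, "ax": 0, "ay": 0, "az": 0},
    {"x": 0, "y": 0, "z": 0, "ax": 0, "ay": 0, "az": 0},
    {"x": 0, "y": 0, "z": 0, "ax": 0, "ay": 0, "az": 0}
  ]
}}

```text
time_s: 32.65
tool_pos: [0.3885, 0.3122, -0.0133]
tool_rot: [-180.0, -0.1, 44.9]
force: [-0.6, 0.4, 0.3]
grip_width: 0.0868
grasp_force: 0.0
```

Call:
{"method": "jog_arm", "body": {
  "motion": [
    {"x": 0, "y": 0, "z": 0, "ax": 0, "ay": 0, "az": 0},
    {"x": 0, "y": 0, "z": 0, "ax": 0, "ay": 0, "az": 0},
    {"x": 0, "y": 0, "z": 0, "ax": 0, "ay": 0, "az": 0},
    {"x": 0, "y": 0, "z": 0, "ax": 0, "ay": 0, "az": 0},
    {"x": 0, "y": 0, "z": 0, "ax": 0, "ay": 0, "az": 0}
  ],
  "claw": -1
}}

```text
time_s: 33.15
tool_pos: [0.3881, 0.3117, -0.0139]
tool_rot: [-180.0, -0.0, 44.9]
force: [0.9, -0.3, 0.6]
grip_width: 0.0549
grasp_force: 0.0
```

Call:
{"method": "jog_arm", "body": {
  "motion": [
    {"x": 0, "y": 0, "z": 0, "ax": 0, "ay": 0, "az": 0},
    {"x": 0, "y": 0, "z": 0, "ax": 0, "ay": 0, "az": 0},
    {"x": 0, "y": 0, "z": 0, "ax": 0, "ay": 0, "az": 0},
    {"x": 0, "y": 0, "z": 0, "ax": 0, "ay": 0, "az": 0},
    {"x": 0, "y": 0, "z": 0, "ax": 0, "ay": 0, "az": 0}
  ]
}}

```text
time_s: 33.65
tool_pos: [0.3881, 0.3118, -0.0139]
tool_rot: [-180.0, -0.0, 44.9]
force: [0.6, 0.4, 0.3]
grip_width: 0.0476
grasp_force: 11.9
```

```bash
python3 g.py .52 .061 -.014
```

```text
t 33.65 [ 0.3881  0.3118 -0.0139] [-180.     -0.     44.92] q [-67.  13.  27. 118.  -8.  51. -80.] w 0.0476 turn [-0.   -0.   -0.08]
-> [ 0.52   0.061 -0.014] cm [-8.400e+00  2.706e+01  1.000e-02]
```

Call:
{"method": "jog_arm", "body": {
  "motion": [
    {"x": 0, "y": 0, "z": -1, "ax": 0, "ay": 0, "az": 0},
    {"x": 0, "y": 0, "z": -2, "ax": 0, "ay": 0, "az": 0},
    {"x": 0, "y": 0, "z": -2.5, "ax": 0, "ay": 0, "az": 0},
    {"x": 0, "y": 0, "z": -2.5, "ax": 0, "ay": 0, "az": 0},
    {"x": 0, "y": 0, "z": -1.5, "ax": 0, "ay": 0, "az": 0}
  ]
}}

```text
time_s: 34.15
tool_pos: [0.3889, 0.3123, 0.0836]
tool_rot: [-180.0, -0.2, 44.9]
force: [0.4, 0.0, -1.7]
grip_width: 0.0482
grasp_force: 11.9
```

Call:
{"method": "jog_arm", "body": {
  "motion": [
    {"x": -0.3, "y": 1, "z": 0, "ax": 0, "ay": 0, "az": 0},
    {"x": -0.7, "y": 2.2, "z": 0, "ax": 0, "ay": 0, "az": 0},
    {"x": -1, "y": 3.2, "z": 0, "ax": 0, "ay": 0, "az": 0},
    {"x": -1, "y": 3.2, "z": 0, "ax": 0, "ay": 0, "az": 0},
    {"x": -1, "y": 3.2, "z": 0, "ax": 0, "ay": 0, "az": 0}
  ]
}}

```text
time_s: 34.65
tool_pos: [0.4501, 0.1904, 0.0803]
tool_rot: [-180.0, 0.1, 44.9]
force: [0.2, -0.0, -0.5]
grip_width: 0.0481
grasp_force: 11.9
```

Call:
{"method": "jog_arm", "body": {
  "motion": [
    {"x": -1, "y": 3.2, "z": 0, "ax": 0, "ay": 0, "az": 0},
    {"x": -1, "y": 3.2, "z": 0, "ax": 0, "ay": 0, "az": 0},
    {"x": -1, "y": 3.2, "z": 0, "ax": 0, "ay": 0, "az": 0},
    {"x": -0.8, "y": 2.6, "z": 0, "ax": 0, "ay": 0, "az": 0},
    {"x": -0.6, "y": 2.06, "z": 0, "ax": 0, "ay": 0, "az": 0}
  ]
}}

```text
time_s: 35.15
tool_pos: [0.5196, 0.0575, 0.0803]
tool_rot: [180.0, 0.1, 44.8]
force: [-0.2, 0.2, -1.4]
grip_width: 0.0483
grasp_force: 11.9
```

Call:
{"method": "jog_arm", "body": {
  "motion": [
    {"x": 0, "y": 0, "z": 1, "ax": 0, "ay": 0, "az": 0},
    {"x": 0, "y": 0, "z": 2, "ax": 0, "ay": 0, "az": 0},
    {"x": 0, "y": 0, "z": 2.5, "ax": 0, "ay": 0, "az": 0},
    {"x": 0, "y": 0, "z": 1.7, "ax": 0, "ay": 0, "az": 0},
    {"x": 0, "y": 0, "z": 0.8, "ax": 0, "ay": 0, "az": 0}
  ]
}}

```text
time_s: 35.65
tool_pos: [0.517, 0.0606, -0.0016]
tool_rot: [-179.9, 0.2, 44.9]
force: [-0.1, 0.6, -0.4]
grip_width: 0.0482
grasp_force: 11.9
```

Call:
{"method": "jog_arm", "body": {
  "motion": [
    {"x": 0, "y": 0, "z": 0, "ax": 0, "ay": 0, "az": 0},
    {"x": 0, "y": 0, "z": 0, "ax": 0, "ay": 0, "az": 0},
    {"x": 0, "y": 0, "z": 0, "ax": 0, "ay": 0, "az": 0},
    {"x": 0, "y": 0, "z": 0, "ax": 0, "ay": 0, "az": 0},
    {"x": 0, "y": 0, "z": 0, "ax": 0, "ay": 0, "az": 0}
  ]
}}

```text
time_s: 36.15
tool_pos: [0.5202, 0.061, 0.0017]
tool_rot: [180.0, -0.1, 44.9]
force: [0.3, -0.8, -1.1]
grip_width: 0.0483
grasp_force: 11.9
```

```bash
python3 g.py .52 .061 -.0143
```

```text
t 36.15 [0.5202 0.061  0.0017] [ 1.7998e+02 -8.0000e-02  4.4930e+01] q [-46.  16.  41. 114. -13.  54. -43.] w 0.0483 turn [ 0.02 -0.08 -0.07]
-> [ 0.52    0.061  -0.0143] cm [-0.02 -0.01  1.6 ]
```

Set it down, release, lift, move over the white jar.

Call:
{"method": "jog_arm", "body": {
  "motion": [
    {"x": 0, "y": 0, "z": 0.6, "ax": 0, "ay": 0, "az": 0},
    {"x": 0, "y": 0, "z": 0.5, "ax": 0, "ay": 0, "az": 0},
    {"x": 0, "y": 0, "z": 0.3, "ax": 0, "ay": 0, "az": 0},
    {"x": 0, "y": 0, "z": 0.2, "ax": 0, "ay": 0, "az": 0},
    {"x": 0, "y": 0, "z": 0, "ax": 0, "ay": 0, "az": 0}
  ]
}}

```text
time_s: 36.65
tool_pos: [0.5194, 0.061, -0.0143]
tool_rot: [-179.9, 0.0, 44.9]
force: [-3.1, 0.2, 8.7]
grip_width: 0.0482
grasp_force: 12.1
```

Call:
{"method": "jog_arm", "body": {
  "motion": [
    {"x": 0, "y": 0, "z": 0, "ax": 0, "ay": 0, "az": 0},
    {"x": 0, "y": 0, "z": 0, "ax": 0, "ay": 0, "az": 0},
    {"x": 0, "y": 0, "z": 0, "ax": 0, "ay": 0, "az": 0},
    {"x": 0, "y": 0, "z": 0, "ax": 0, "ay": 0, "az": 0},
    {"x": 0, "y": 0, "z": 0, "ax": 0, "ay": 0, "az": 0}
  ]
}}

```text
time_s: 37.15
tool_pos: [0.5194, 0.0609, -0.0143]
tool_rot: [-179.9, 0.0, 44.9]
force: [-4.0, -0.5, 8.5]
grip_width: 0.048
grasp_force: 12.1
```

Call:
{"method": "jog_arm", "body": {
  "motion": [
    {"x": 0, "y": 0, "z": 0, "ax": 0, "ay": 0, "az": 0},
    {"x": 0, "y": 0, "z": 0, "ax": 0, "ay": 0, "az": 0},
    {"x": 0, "y": 0, "z": 0, "ax": 0, "ay": 0, "az": 0},
    {"x": 0, "y": 0, "z": 0, "ax": 0, "ay": 0, "az": 0},
    {"x": 0, "y": 0, "z": 0, "ax": 0, "ay": 0, "az": 0}
  ],
  "claw": 1
}}

```text
time_s: 37.65
tool_pos: [0.5197, 0.0608, -0.0151]
tool_rot: [180.0, 0.0, 44.9]
force: [-0.5, 0.3, 0.3]
grip_width: 0.0804
grasp_force: 0.0
```

Call:
{"method": "jog_arm", "body": {
  "motion": [
    {"x": 0, "y": 0, "z": 0, "ax": 0, "ay": 0, "az": 0},
    {"x": 0, "y": 0, "z": 0, "ax": 0, "ay": 0, "az": 0},
    {"x": 0, "y": 0, "z": -3, "ax": 0, "ay": 0, "az": 0},
    {"x": 0, "y": 0, "z": -4.5, "ax": 0, "ay": 0, "az": 0},
    {"x": 0, "y": 0, "z": -4, "ax": 0, "ay": 0, "az": 0}
  ]
}}

```text
time_s: 38.15
tool_pos: [0.5195, 0.0604, 0.1014]
tool_rot: [180.0, 0.0, 44.9]
force: [0.1, 0.7, 0.6]
grip_width: 0.0868
grasp_force: 0.0
```

```bash
python3 g.py .3787 .1806 .10 .3787 .1806 0
```

```text
t 38.15 [0.5195 0.0604 0.1014] [1.7999e+02 3.0000e-02 4.4890e+01] q [-49.   8.  43. 109.  -6.  65. -49.] w 0.0868 turn [ 0.01  0.03 -0.11]
-> [0.3787 0.1806 0.1   ] cm [ -1.46 -18.45   0.14]
-> [0.3787 0.1806 0.    ] cm [-0. -0. 10.]
```

Call:
{"method": "jog_arm", "body": {
  "motion": [
    {"x": 0, "y": -1, "z": 0, "ax": 0, "ay": 0, "az": 0},
    {"x": -0.2, "y": -2.2, "z": 0, "ax": 0, "ay": 0, "az": 0},
    {"x": -0.3, "y": -3, "z": 0, "ax": 0, "ay": 0, "az": 0},
    {"x": -0.3, "y": -3.2, "z": 0, "ax": 0, "ay": 0, "az": 0},
    {"x": -0.3, "y": -3.2, "z": 0, "ax": 0, "ay": 0, "az": 0}
  ]
}}

```text
time_s: 38.65
tool_pos: [0.4215, 0.1429, 0.0996]
tool_rot: [-180.0, 0.0, 44.9]
force: [-0.1, 0.7, 0.3]
grip_width: 0.0867
grasp_force: 0.0
```

Call:
{"method": "jog_arm", "body": {
  "motion": [
    {"x": -0.2, "y": -2.6, "z": 0, "ax": 0, "ay": 0, "az": 0},
    {"x": -0.1, "y": -2, "z": 0, "ax": 0, "ay": 0, "az": 0},
    {"x": -0.06, "y": -1.25, "z": 0, "ax": 0, "ay": 0, "az": 0},
    {"x": 0, "y": 0, "z": 0, "ax": 0, "ay": 0, "az": 0},
    {"x": 0, "y": 0, "z": 0, "ax": 0, "ay": 0, "az": 0}
  ]
}}

```text
time_s: 39.15
tool_pos: [0.3792, 0.1808, 0.0998]
tool_rot: [180.0, 0.0, 44.9]
force: [0.3, -0.1, -0.6]
grip_width: 0.0873
grasp_force: 0.0
```

Call:
{"method": "jog_arm", "body": {
  "motion": [
    {"x": 0, "y": 0, "z": 0, "ax": 0, "ay": 0, "az": 0},
    {"x": 0, "y": 0, "z": 0, "ax": 0, "ay": 0, "az": 0},
    {"x": 0, "y": 0, "z": 0, "ax": 0, "ay": 0, "az": 0},
    {"x": 0, "y": 0, "z": 0, "ax": 0, "ay": 0, "az": 0},
    {"x": 0, "y": 0, "z": 0, "ax": 0, "ay": 0, "az": 0}
  ]
}}

```text
time_s: 39.65
tool_pos: [0.3792, 0.181, 0.1]
tool_rot: [180.0, 0.0, 44.9]
force: [0.5, 0.8, -0.3]
grip_width: 0.0872
grasp_force: 0.0
```

```bash
python3 g.py .3787 .1806 -.002
```

```text
t 39.65 [0.3792 0.181  0.1   ] [180.    0.   44.9] q [-62.  -8.  31. 122.   4.  65. -78.] w 0.0872 turn [ 0.   0.  -0.1]
-> [ 0.3787  0.1806 -0.002 ] cm [-0.06 -0.   10.2 ]
```

Call:
{"method": "jog_arm", "body": {
  "motion": [
    {"x": -0.06, "y": 0, "z": 2, "ax": 0, "ay": 0, "az": 0},
    {"x": 0, "y": 0, "z": 2.5, "ax": 0, "ay": 0, "az": 0},
    {"x": 0, "y": 0, "z": 2.5, "ax": 0, "ay": 0, "az": 0},
    {"x": 0, "y": 0, "z": 1.7, "ax": 0, "ay": 0, "az": 0},
    {"x": 0, "y": 0, "z": 0.7, "ax": 0, "ay": 0, "az": 0}
  ]
}}

```text
time_s: 40.15
tool_pos: [0.3776, 0.1799, 0.0046]
tool_rot: [180.0, 0.2, 44.9]
force: [0.5, -1.1, 0.3]
grip_width: 0.0871
grasp_force: 0.0
```

Call:
{"method": "jog_arm", "body": {
  "motion": [
    {"x": 0, "y": 0, "z": 0.4, "ax": 0, "ay": 0, "az": 0},
    {"x": 0, "y": 0, "z": 0.2, "ax": 0, "ay": 0, "az": 0},
    {"x": 0, "y": 0, "z": 0, "ax": 0, "ay": 0, "az": 0},
    {"x": 0, "y": 0, "z": 0, "ax": 0, "ay": 0, "az": 0},
    {"x": 0, "y": 0, "z": 0, "ax": 0, "ay": 0, "az": 0}
  ]
}}

```text
time_s: 40.65
tool_pos: [0.3791, 0.1811, 0.0006]
tool_rot: [-180.0, -0.1, 44.9]
force: [-0.0, 0.4, -0.1]
grip_width: 0.0871
grasp_force: 0.0
```

Call:
{"method": "jog_arm", "body": {
  "motion": [
    {"x": 0, "y": 0, "z": 0, "ax": 0, "ay": 0, "az": 0},
    {"x": 0, "y": 0, "z": 0, "ax": 0, "ay": 0, "az": 0},
    {"x": 0, "y": 0, "z": 0, "ax": 0, "ay": 0, "az": 0},
    {"x": 0, "y": 0, "z": 0, "ax": 0, "ay": 0, "az": 0},
    {"x": 0, "y": 0, "z": 0, "ax": 0, "ay": 0, "az": 0}
  ],
  "claw": -1
}}

```text
time_s: 41.15
tool_pos: [0.3786, 0.1807, 0.0001]
tool_rot: [180.0, -0.0, 44.9]
force: [-0.3, -0.6, 0.2]
grip_width: 0.0549
grasp_force: 0.0
```

Call:
{"method": "jog_arm", "body": {
  "motion": [
    {"x": 0, "y": 0, "z": 0, "ax": 0, "ay": 0, "az": 0},
    {"x": 0, "y": 0, "z": 0, "ax": 0, "ay": 0, "az": 0},
    {"x": 0, "y": 0, "z": 0, "ax": 0, "ay": 0, "az": 0},
    {"x": 0, "y": 0, "z": 0, "ax": 0, "ay": 0, "az": 0},
    {"x": 0, "y": 0, "z": 0, "ax": 0, "ay": 0, "az": 0}
  ]
}}

```text
time_s: 41.65
tool_pos: [0.3786, 0.1807, 0.0]
tool_rot: [180.0, 0.0, 44.9]
force: [0.8, 0.3, -0.7]
grip_width: 0.0411
grasp_force: 12.0
```

```bash
python3 g.py .388 .314 0
```

```text
t 41.65 [0.3786 0.1807 0.    ] [180.     0.    44.93] q [-61.   1.  33. 127.  -1.  51. -73.] w 0.0411 turn [ 0.    0.   -0.07]
-> [0.388 0.314 0.   ] cm [10.09 -8.76  0.  ]
```

Call:
{"method": "jog_arm", "body": {
  "motion": [
    {"x": 0, "y": 0, "z": -0.7, "ax": 0, "ay": 0, "az": 0},
    {"x": 0, "y": 0, "z": -1.3, "ax": 0, "ay": 0, "az": 0},
    {"x": 0, "y": 0, "z": -1, "ax": 0, "ay": 0, "az": 0},
    {"x": 0.7, "y": -0.6, "z": 0, "ax": 0, "ay": 0, "az": 0},
    {"x": 1.6, "y": -1.4, "z": 0, "ax": 0, "ay": 0, "az": 0}
  ]
}}

```text
time_s: 42.15
tool_pos: [0.381, 0.2114, 0.0303]
tool_rot: [-180.0, -0.1, 44.8]
force: [-0.3, -0.0, -1.4]
grip_width: 0.041
grasp_force: 12.0
```

Call:
{"method": "jog_arm", "body": {
  "motion": [
    {"x": 2.2, "y": -1.9, "z": 0, "ax": 0, "ay": 0, "az": 0},
    {"x": 2.2, "y": -1.9, "z": 0, "ax": 0, "ay": 0, "az": 0},
    {"x": 1.7, "y": -1.5, "z": 0, "ax": 0, "ay": 0, "az": 0},
    {"x": 1.1, "y": -1, "z": 0, "ax": 0, "ay": 0, "az": 0},
    {"x": 0.6, "y": -0.46, "z": 0, "ax": 0, "ay": 0, "az": 0}
  ]
}}

```text
time_s: 42.65
tool_pos: [0.3875, 0.3162, 0.0293]
tool_rot: [180.0, 0.1, 45.1]
force: [0.1, 0.3, -0.9]
grip_width: 0.0416
grasp_force: 12.0
```

Call:
{"method": "jog_arm", "body": {
  "motion": [
    {"x": 0, "y": 0, "z": 0.8, "ax": 0, "ay": 0, "az": 0},
    {"x": 0, "y": 0, "z": 0.7, "ax": 0, "ay": 0, "az": 0},
    {"x": 0, "y": 0, "z": 0, "ax": 0, "ay": 0, "az": 0},
    {"x": 0, "y": 0, "z": 0, "ax": 0, "ay": 0, "az": 0},
    {"x": 0, "y": 0, "z": 0, "ax": 0, "ay": 0, "az": 0}
  ]
}}

```text
time_s: 43.15
tool_pos: [0.3885, 0.3136, 0.0152]
tool_rot: [-180.0, -0.0, 44.9]
force: [0.5, -0.4, -1.6]
grip_width: 0.0414
grasp_force: 12.0
```

```bash
python3 g.py .388 .314 -.0003
```

```text
t 43.15 [0.3885 0.3136 0.0152] [-1.7999e+02 -2.0000e-02  4.4860e+01] q [-67.  10.  27. 116.  -6.  54. -82.] w 0.0414 turn [-0.01 -0.02 -0.14]
-> [ 3.88e-01  3.14e-01 -3.00e-04] cm [-0.01 -0.06  1.55]
```

Call:
{"method": "jog_arm", "body": {
  "motion": [
    {"x": 0, "y": 0, "z": 0.6, "ax": 0, "ay": 0, "az": 0},
    {"x": 0, "y": 0, "z": 0.5, "ax": 0, "ay": 0, "az": 0},
    {"x": 0, "y": 0, "z": 0.3, "ax": 0, "ay": 0, "az": 0},
    {"x": 0, "y": 0, "z": 0.15, "ax": 0, "ay": 0, "az": 0},
    {"x": 0, "y": 0, "z": 0, "ax": 0, "ay": 0, "az": 0}
  ]
}}

```text
time_s: 43.65
tool_pos: [0.3882, 0.3139, -0.0]
tool_rot: [-180.0, 0.1, 44.9]
force: [-1.4, -1.2, 5.2]
grip_width: 0.041
grasp_force: 12.0
```

Call:
{"method": "jog_arm", "body": {
  "motion": [
    {"x": 0, "y": 0, "z": 0, "ax": 0, "ay": 0, "az": 0},
    {"x": 0, "y": 0, "z": 0, "ax": 0, "ay": 0, "az": 0},
    {"x": 0, "y": 0, "z": 0, "ax": 0, "ay": 0, "az": 0},
    {"x": 0, "y": 0, "z": 0, "ax": 0, "ay": 0, "az": 0},
    {"x": 0, "y": 0, "z": 0, "ax": 0, "ay": 0, "az": 0}
  ]
}}

```text
time_s: 44.15
tool_pos: [0.3882, 0.3139, -0.0]
tool_rot: [-180.0, 0.0, 44.9]
force: [-1.4, -1.9, 4.6]
grip_width: 0.0411
grasp_force: 12.0
```

Call:
{"method": "jog_arm", "body": {
  "motion": [
    {"x": 0, "y": 0, "z": 0, "ax": 0, "ay": 0, "az": 0},
    {"x": 0, "y": 0, "z": 0, "ax": 0, "ay": 0, "az": 0},
    {"x": 0, "y": 0, "z": 0, "ax": 0, "ay": 0, "az": 0},
    {"x": 0, "y": 0, "z": 0, "ax": 0, "ay": 0, "az": 0},
    {"x": 0, "y": 0, "z": 0, "ax": 0, "ay": 0, "az": 0}
  ],
  "claw": 1
}}

```text
time_s: 44.65
tool_pos: [0.3883, 0.3141, -0.0005]
tool_rot: [180.0, 0.0, 44.9]
force: [-0.3, 1.1, 0.1]
grip_width: 0.0734
grasp_force: 0.0
```

Call:
{"method": "jog_arm", "body": {
  "motion": [
    {"x": 0, "y": 0, "z": 0, "ax": 0, "ay": 0, "az": 0},
    {"x": 0, "y": 0, "z": 0, "ax": 0, "ay": 0, "az": 0},
    {"x": 0, "y": 0, "z": -3, "ax": 0, "ay": 0, "az": 0},
    {"x": 0, "y": 0, "z": -4.5, "ax": 0, "ay": 0, "az": 0},
    {"x": 0, "y": 0, "z": -3, "ax": 0, "ay": 0, "az": 0}
  ]
}}

```text
time_s: 45.15
tool_pos: [0.3891, 0.3145, 0.107]
tool_rot: [180.0, -0.1, 44.9]
force: [0.5, 1.1, -0.1]
grip_width: 0.0865
grasp_force: 0.0
```

```bash
python3 g.py .5197 .0608 .10 .5197 .0608 -.0143
```

```text
t 45.15 [0.3891 0.3145 0.107 ] [ 1.80e+02 -1.30e-01  4.49e+01] q [-69.   3.  28. 111.  -2.  65. -85.] w 0.0865 turn [ 0.   -0.13 -0.1 ]
-> [0.5197 0.0608 0.1   ] cm [-8.7  27.18  0.7 ]
-> [ 0.5197  0.0608 -0.0143] cm [-0.   -0.   11.43]
```

Call:
{"method": "jog_arm", "body": {
  "motion": [
    {"x": -0.7, "y": 2, "z": 0, "ax": 0, "ay": 0, "az": 0},
    {"x": -1, "y": 3.2, "z": 0, "ax": 0, "ay": 0, "az": 0},
    {"x": -1.1, "y": 3.5, "z": 0, "ax": 0, "ay": 0, "az": 0},
    {"x": -1.1, "y": 3.5, "z": 0, "ax": 0, "ay": 0, "az": 0},
    {"x": -1.1, "y": 3.5, "z": 0, "ax": 0, "ay": 0, "az": 0}
  ]
}}

```text
time_s: 45.65
tool_pos: [0.4642, 0.1664, 0.1047]
tool_rot: [-180.0, -0.0, 44.9]
force: [0.7, -0.2, -0.4]
grip_width: 0.0871
grasp_force: 0.0
```

Call:
{"method": "jog_arm", "body": {
  "motion": [
    {"x": -1.1, "y": 3.5, "z": 0.2, "ax": 0, "ay": 0, "az": 0},
    {"x": -1.1, "y": 3.3, "z": 0.2, "ax": 0, "ay": 0, "az": 0},
    {"x": -0.9, "y": 2.7, "z": 0.2, "ax": 0, "ay": 0, "az": 0},
    {"x": -0.6, "y": 1.98, "z": 0, "ax": 0, "ay": 0, "az": 0},
    {"x": 0, "y": 0, "z": 0, "ax": 0, "ay": 0, "az": 0}
  ]
}}

```text
time_s: 46.15
tool_pos: [0.5197, 0.0565, 0.0987]
tool_rot: [179.9, 0.0, 44.6]
force: [-0.3, 0.2, -0.8]
grip_width: 0.0871
grasp_force: 0.0
```

Call:
{"method": "jog_arm", "body": {
  "motion": [
    {"x": 0, "y": 0, "z": 0, "ax": 0, "ay": 0, "az": 0},
    {"x": 0, "y": 0, "z": 0, "ax": 0, "ay": 0, "az": 0},
    {"x": 0, "y": 0, "z": 0, "ax": 0, "ay": 0, "az": 0},
    {"x": 0, "y": 0, "z": 0, "ax": 0, "ay": 0, "az": 0},
    {"x": 0, "y": 0, "z": 0, "ax": 0, "ay": 0, "az": 0}
  ]
}}

```text
time_s: 46.65
tool_pos: [0.5184, 0.0609, 0.0986]
tool_rot: [-180.0, -0.0, 45.0]
force: [-0.2, -0.2, -0.2]
grip_width: 0.0872
grasp_force: 0.0
```

```bash
python3 g.py .5197 .0608 -.0143; python3 - <<'E'
from m import *
b=snap('side','side10.png')
show('side',b,'jar white','cork',(355,240,392,275),.094)
show('side',b,'jar red','cork',(280,255,320,300),.083)
show('side',b,'tray blue','blue',TR['side']['blue'],.006)
E
```

```text
t 46.65 [0.5184 0.0609 0.0986] [-1.7998e+02 -2.0000e-02  4.4990e+01] q [-49.   8.  43. 109.  -6.  65. -49.] w 0.0872 turn [-0.02 -0.02 -0.01]
-> [ 0.5197  0.0608 -0.0143] cm [ 0.09  0.09 11.29]
side jar white [375.4 264.1] [17.4 17.5] 243 [0.3873 0.3155]
side jar red [295.1 275.9] [18.5 19.2] 289 [0.5127 0.3162]
side tray blue [361.1 214.1] [36.7 41.8] 1220 [0.3839 0.1812]
```

White jar is centred too (0.387, 0.3155 against 0.3875, 0.314). Last: blue jar from black to blue.

Call:
{"method": "jog_arm", "body": {
  "motion": [
    {"x": 0.09, "y": 0.09, "z": 2, "ax": 0, "ay": 0, "az": 0},
    {"x": 0, "y": 0, "z": 2.7, "ax": 0, "ay": 0, "az": 0},
    {"x": 0, "y": 0, "z": 2.7, "ax": 0, "ay": 0, "az": 0},
    {"x": 0, "y": 0, "z": 2, "ax": 0, "ay": 0, "az": 0},
    {"x": 0, "y": 0, "z": 1, "ax": 0, "ay": 0, "az": 0}
  ]
}}

```text
time_s: 47.2
tool_pos: [0.5185, 0.0601, -0.0072]
tool_rot: [-179.9, 0.1, 44.9]
force: [-0.5, -0.6, -0.4]
grip_width: 0.0871
grasp_force: 0.0
```

Call:
{"method": "jog_arm", "body": {
  "motion": [
    {"x": 0, "y": 0, "z": 0.5, "ax": 0, "ay": 0, "az": 0},
    {"x": 0, "y": 0, "z": 0.35, "ax": 0, "ay": 0, "az": 0},
    {"x": 0, "y": 0, "z": 0, "ax": 0, "ay": 0, "az": 0},
    {"x": 0, "y": 0, "z": 0, "ax": 0, "ay": 0, "az": 0},
    {"x": 0, "y": 0, "z": 0, "ax": 0, "ay": 0, "az": 0}
  ]
}}

```text
time_s: 47.7
tool_pos: [0.5206, 0.0604, -0.0132]
tool_rot: [180.0, -0.1, 44.9]
force: [-1.1, 0.0, 0.1]
grip_width: 0.0872
grasp_force: 0.0
```

Call:
{"method": "jog_arm", "body": {
  "motion": [
    {"x": 0, "y": 0, "z": 0, "ax": 0, "ay": 0, "az": 0},
    {"x": 0, "y": 0, "z": 0, "ax": 0, "ay": 0, "az": 0},
    {"x": 0, "y": 0, "z": 0, "ax": 0, "ay": 0, "az": 0},
    {"x": 0, "y": 0, "z": 0, "ax": 0, "ay": 0, "az": 0},
    {"x": 0, "y": 0, "z": 0, "ax": 0, "ay": 0, "az": 0}
  ],
  "claw": -1
}}

```text
time_s: 48.2
tool_pos: [0.5199, 0.0602, -0.0139]
tool_rot: [-180.0, -0.0, 44.9]
force: [0.0, -0.6, -0.4]
grip_width: 0.055
grasp_force: 0.0
```

Call:
{"method": "jog_arm", "body": {
  "motion": [
    {"x": 0, "y": 0, "z": 0, "ax": 0, "ay": 0, "az": 0},
    {"x": 0, "y": 0, "z": 0, "ax": 0, "ay": 0, "az": 0},
    {"x": 0, "y": 0, "z": 0, "ax": 0, "ay": 0, "az": 0},
    {"x": 0, "y": 0, "z": 0, "ax": 0, "ay": 0, "az": 0},
    {"x": 0, "y": 0, "z": 0, "ax": 0, "ay": 0, "az": 0}
  ]
}}

```text
time_s: 48.7
tool_pos: [0.5199, 0.0603, -0.0139]
tool_rot: [-180.0, -0.0, 44.9]
force: [-0.3, 0.4, -0.1]
grip_width: 0.0479
grasp_force: 11.9
```

```bash
python3 g.py .3845 .181 -.0143
```

```text
t 48.7 [ 0.5199  0.0603 -0.0139] [-179.99   -0.     44.93] q [-45.  18.  41. 115. -15.  52. -42.] w 0.0479 turn [-0.01 -0.   -0.07]
-> [ 0.3845  0.181  -0.0143] cm [ -1.03 -18.11   0.04]
```

Call:
{"method": "jog_arm", "body": {
  "motion": [
    {"x": 0, "y": 0, "z": -1, "ax": 0, "ay": 0, "az": 0},
    {"x": 0, "y": 0, "z": -1.8, "ax": 0, "ay": 0, "az": 0},
    {"x": 0, "y": 0, "z": -1.8, "ax": 0, "ay": 0, "az": 0},
    {"x": 0, "y": 0, "z": -1.4, "ax": 0, "ay": 0, "az": 0},
    {"x": 0, "y": -0.8, "z": 0, "ax": 0, "ay": 0, "az": 0}
  ]
}}

```text
time_s: 49.2
tool_pos: [0.5165, 0.0654, 0.0484]
tool_rot: [179.8, -0.2, 44.8]
force: [0.4, -0.6, -0.7]
grip_width: 0.0484
grasp_force: 11.9
```

Call:
{"method": "jog_arm", "body": {
  "motion": [
    {"x": -0.1, "y": -1.6, "z": 0, "ax": 0, "ay": 0, "az": 0},
    {"x": -0.2, "y": -2.4, "z": 0, "ax": 0, "ay": 0, "az": 0},
    {"x": -0.2, "y": -2.6, "z": 0, "ax": 0, "ay": 0, "az": 0},
    {"x": -0.2, "y": -2.6, "z": 0, "ax": 0, "ay": 0, "az": 0},
    {"x": -0.2, "y": -2.6, "z": 0, "ax": 0, "ay": 0, "az": 0}
  ]
}}

```text
time_s: 49.7
tool_pos: [0.4226, 0.1438, 0.0454]
tool_rot: [-180.0, 0.1, 44.9]
force: [0.3, -0.7, -1.7]
grip_width: 0.048
grasp_force: 11.9
```

Call:
{"method": "jog_arm", "body": {
  "motion": [
    {"x": -0.1, "y": -2.2, "z": 0, "ax": 0, "ay": 0, "az": 0},
    {"x": 0, "y": -1.7, "z": 0, "ax": 0, "ay": 0, "az": 0},
    {"x": 0, "y": -1.1, "z": 0, "ax": 0, "ay": 0, "az": 0},
    {"x": 0, "y": -0.5, "z": 1, "ax": 0, "ay": 0, "az": 0},
    {"x": 0, "y": 0, "z": 1.5, "ax": 0, "ay": 0, "az": 0}
  ]
}}

```text
time_s: 50.2
tool_pos: [0.3845, 0.1823, 0.0205]
tool_rot: [-180.0, -0.1, 45.0]
force: [-0.2, 0.2, -1.5]
grip_width: 0.0482
grasp_force: 11.9
```

Call:
{"method": "jog_arm", "body": {
  "motion": [
    {"x": 0, "y": 0, "z": 1.3, "ax": 0, "ay": 0, "az": 0},
    {"x": 0, "y": 0, "z": 0.7, "ax": 0, "ay": 0, "az": 0},
    {"x": 0, "y": 0, "z": 0, "ax": 0, "ay": 0, "az": 0},
    {"x": 0, "y": 0, "z": 0, "ax": 0, "ay": 0, "az": 0},
    {"x": 0, "y": 0, "z": 0, "ax": 0, "ay": 0, "az": 0}
  ]
}}

```text
time_s: 50.7
tool_pos: [0.3855, 0.1815, 0.0015]
tool_rot: [180.0, -0.1, 44.9]
force: [-0.2, -0.6, -1.2]
grip_width: 0.0478
grasp_force: 11.9
```

```bash
python3 g.py .3845 .181 -.0143
```

```text
t 50.7 [0.3855 0.1815 0.0015] [ 1.7999e+02 -6.0000e-02  4.4920e+01] q [-63.   2.  35. 127.  -2.  52. -72.] w 0.0478 turn [ 0.01 -0.06 -0.08]
-> [ 0.3845  0.181  -0.0143] cm [-0.1  -0.03  1.58]
```

Call:
{"method": "jog_arm", "body": {
  "motion": [
    {"x": -0.08, "y": 0, "z": 0.6, "ax": 0, "ay": 0, "az": 0},
    {"x": 0, "y": 0, "z": 0.5, "ax": 0, "ay": 0, "az": 0},
    {"x": 0, "y": 0, "z": 0.3, "ax": 0, "ay": 0, "az": 0},
    {"x": 0, "y": 0, "z": 0.18, "ax": 0, "ay": 0, "az": 0},
    {"x": 0, "y": 0, "z": 0, "ax": 0, "ay": 0, "az": 0}
  ]
}}

```text
time_s: 51.2
tool_pos: [0.3843, 0.1807, -0.0143]
tool_rot: [-180.0, 0.0, 44.9]
force: [-3.0, -1.5, 7.6]
grip_width: 0.0482
grasp_force: 12.1
```

Call:
{"method": "jog_arm", "body": {
  "motion": [
    {"x": 0, "y": 0, "z": 0, "ax": 0, "ay": 0, "az": 0},
    {"x": 0, "y": 0, "z": 0, "ax": 0, "ay": 0, "az": 0},
    {"x": 0, "y": 0, "z": 0, "ax": 0, "ay": 0, "az": 0},
    {"x": 0, "y": 0, "z": 0, "ax": 0, "ay": 0, "az": 0},
    {"x": 0, "y": 0, "z": 0, "ax": 0, "ay": 0, "az": 0}
  ]
}}

```text
time_s: 51.7
tool_pos: [0.3843, 0.1807, -0.0143]
tool_rot: [-180.0, 0.0, 44.9]
force: [-3.7, -2.3, 7.2]
grip_width: 0.0482
grasp_force: 12.1
```

Call:
{"method": "jog_arm", "body": {
  "motion": [
    {"x": 0, "y": 0, "z": 0, "ax": 0, "ay": 0, "az": 0},
    {"x": 0, "y": 0, "z": 0, "ax": 0, "ay": 0, "az": 0},
    {"x": 0, "y": 0, "z": 0, "ax": 0, "ay": 0, "az": 0},
    {"x": 0, "y": 0, "z": 0, "ax": 0, "ay": 0, "az": 0},
    {"x": 0, "y": 0, "z": 0, "ax": 0, "ay": 0, "az": 0}
  ],
  "claw": 1
}}

```text
time_s: 52.2
tool_pos: [0.3844, 0.1807, -0.0148]
tool_rot: [180.0, 0.0, 44.9]
force: [0.3, 0.3, -0.6]
grip_width: 0.0805
grasp_force: 0.0
```

Call:
{"method": "jog_arm", "body": {
  "motion": [
    {"x": 0, "y": 0, "z": 0, "ax": 0, "ay": 0, "az": 0},
    {"x": 0, "y": 0, "z": 0, "ax": 0, "ay": 0, "az": 0},
    {"x": 0, "y": 0, "z": -3, "ax": 0, "ay": 0, "az": 0},
    {"x": 0, "y": 0, "z": -4, "ax": 0, "ay": 0, "az": 0},
    {"x": 0, "y": 0, "z": -4, "ax": 0, "ay": 0, "az": 0}
  ]
}}

```text
time_s: 52.7
tool_pos: [0.3839, 0.1801, 0.0962]
tool_rot: [180.0, 0.1, 44.9]
force: [0.4, 0.2, 0.3]
grip_width: 0.0868
grasp_force: 0.0
```

Call:
{"method": "jog_arm", "body": {
  "motion": [
    {"x": 0, "y": 0, "z": -3, "ax": 0, "ay": 0, "az": 0},
    {"x": 0, "y": 0, "z": -3, "ax": 0, "ay": 0, "az": 0},
    {"x": 0, "y": 0, "z": -3, "ax": 0, "ay": 0, "az": 0},
    {"x": 0, "y": 0, "z": 0, "ax": 0, "ay": 0, "az": 0},
    {"x": 0, "y": 0, "z": 0, "ax": 0, "ay": 0, "az": 0}
  ]
}}

```text
time_s: 53.2
tool_pos: [0.3846, 0.1809, 0.1855]
tool_rot: [-180.0, -0.1, 44.9]
force: [-1.0, 0.7, -0.1]
grip_width: 0.0869
grasp_force: 0.0
```

```bash
python3 g.py .45 .45 .2; python3 - <<'E'
from m import *
b=snap('side','side11.png')
show('side',b,'jar blue','cork',(350,180,385,210),.073)
show('side',b,'jar white','cork',(355,240,392,275),.094)
cv2.imwrite('pics/c11.png',cv2.cvtColor(cv2.resize(b[100:330,230:430],None,fx=2.5,fy=2.5),cv2.COLOR_RGB2BGR))
E
```

```text
t 53.2 [0.3846 0.1809 0.1855] [-1.7998e+02 -7.0000e-02  4.4920e+01] q [-64. -12.  31. 114.   7.  76. -80.] w 0.0869 turn [-0.02 -0.07 -0.08]
-> [0.45 0.45 0.2 ] cm [ 23.65 -14.41  -1.45]
side jar blue [363.  196.5] [16.9 18.1] 243 [0.3848 0.1824]
side jar white [375.4 264.1] [17.  17.6] 240 [0.3874 0.3155]
```

View pics/c11.png

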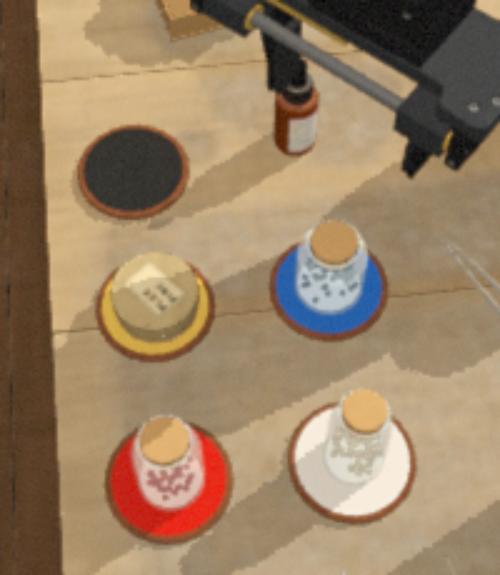

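All four stand upright in the middle of their trays, the black tray (crop 133,168) is empty, the bottle (crop 297,125) is unmoved, and the arm is well clear.

```bash
python3 -c "
from cell import env
print(env.sign_off())"
```

```text
the job is handed in; nothing more can be done
None
```

All three jars and the brass tin stand upright on the trays of their own colour, each within about 2 mm of centre by the camera; the black tray is empty, the bottle is where it was, and the job was handed in at about 53 s of the 131 s allowed, with no verdict returned.

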